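# Card into the holder, jaw locked one hole in

## Task

Take the green circuit card out of the rack and lower it gently, upright, edgewise into the slot of the blue card holder until it stands on the bottom of the slot, one end in the fixed post (do not drop it). Then pull up the red plunger knob, slide the jaw one hole towards the card so that its fork takes the card's edge, and let the pin go fully down into that next hole. Finish while still gripping the knob with the pin home; leave the brown card and the other things on the bench where they are.

Things in the scene. Friction and masses are not known exactly. Their poses are not given: they have to be found in the camera images.
- card: green circuit card standing on its long edge in one of the rack's two slots: board 4 mm thick (x) x 110 mm long (y) x 75 mm tall (z), with a bare aluminium grip bar on the middle of its top edge, 12 mm thick (x) x 44 mm long (y) x 18 mm tall, so 93 mm tall in all; about 90 g. Origin: middle of its bottom edge; z up
- card_center (a point): centre of the green card, 46.5 mm above its bottom edge; axes as the card's
- card_grip (a point): centre of the green card's grip bar, 84 mm above its bottom edge; pinch it across x (12 mm)
- spare_center (a point): centre of the brown card with a black grip bar, same shape as the green one, in the rack's other slot 76 mm away; stays there (disturbed if moved over 30 mm)
- rack: grey rack, base 150 x 90 x 10 mm, fixed; origin centre of its underside. Slots along its y at x = -38 and +38 mm, floor 10 mm up, slot walls 22 mm high; lift a card 30 mm or more to clear them. Which card is in which slot varies
- holder_slot (a point): centre of the slot floor of the blue card holder (fixed), 12 mm above the bench; y along slot and rail, towards the fixed post; x across, z up. The card goes in with its length along y and its centre at x = 0, y = 0. Slot 7 mm wide, walls 20 mm high (y -35 to +43 mm), flared above that to 28 mm
- holder_post (a point): top centre, 50 mm above the slot floor, of the fixed orange post at the slot's end (y 43 to 67 mm of holder_slot); flared lips reach 60 mm. It has a vertical 7 mm channel for the card's end, closed at y = 59 mm, so 4 mm of play past the card. Start lowering with the card's bottom edge 65 mm or more above the slot floor
- knob_center (a point): centre of the red plunger knob on the sliding jaw, 24 mm in diameter (29 mm lip at its top), 26 mm tall; at x = 0, y = -135, z = 52 mm of holder_slot at the start. The jaw's top is 31 mm below it; an 18 mm thick steel barrel stands between. Take it from above; it moves with jaw and plunger
- knob: the red plunger knob; origin at its centre, axes as the holder's
- jaw (a joint): slide of the jaw along the holder's +y, m: 0 at its starting hole (open), 0.025 at the next hole towards the card, 1.2 mm of play. Holes 25 mm apart, marked by white ticks; red marks on the jaw show the pin. Rail friction 1.5 N. At 0.025 its orange fork (8 mm gap, flared mouth, 50 mm tall) covers y = -59 to -47 mm of holder_slot, round the card's edge at -55
- plunger (a joint): lift of the plunger, m: 0 pin fully down, 0.013 its upper stop. The pin is free of the hole above 0.007 and rides on the rail until it drops into the next hole. A spring pushes it down, 3.5 N at the bottom, 7 N at the top
- spool: yellow spool, 60 mm diameter x 40 mm, loose bystander; origin centre of its underside
- jar: amber jar, 50 mm diameter x 70 mm, loose bystander; origin centre of its underside
- screwdriver: blue-handled screwdriver lying on the bench, loose bystander
- tray: grey divided parts tray, 110 x 90 x 30 mm, loose bystander; origin centre of its underside
Not all that is in view belongs to the job. What is meant by the card is not orange or pink, and is the smaller of those in its own colour.

How it is judged:
On the way, in this order (a step that is already met when the one before it is completed fails the run):
1. the green card stands in the holder's slot, its end in the fixed post, with the jaw still in its starting hole and the pin down (x of card_center in the frame of holder_slot between -0.004 and 0.004 m and z of card_center in the frame of holder_slot between 0.0425 and 0.0505 m and angle between card_center's own z axis and vertical below 0.1 rad and angle between the x axis of card_center and the x axis of holder_slot, either way round below 0.1 rad and y of card_center in the frame of holder_slot between -0.009 and 0.007 m and value of joint jaw below 0.004 m and value of joint plunger below 0.003 m), for 0.2 s.
2. the knob is held and pulled up, clear of the hole (value of joint plunger above 0.006 m and contact force between the fingers and knob above 1.5 N and x of card_center in the frame of holder_slot between -0.004 and 0.004 m and z of card_center in the frame of holder_slot between 0.0425 and 0.0505 m and angle between card_center's own z axis and vertical below 0.1 rad and angle between the x axis of card_center and the x axis of holder_slot, either way round below 0.1 rad), for 0.05 s.
At the end, for the whole second after the job is handed in: The green card stands upright on the slot floor (centre within 4 mm across, 7 mm along, 4 mm in height, tilt and twist under 0.1 rad), the jaw is in the next hole (25 mm, within 3 mm), the pin is down within 2 mm, and the fingers still hold the knob (over 1.5 N) (x of card_center in the frame of holder_slot between -0.004 and 0.004 m and z of card_center in the frame of holder_slot between 0.0425 and 0.0505 m and angle between card_center's own z axis and vertical below 0.1 rad and angle between the x axis of card_center and the x axis of holder_slot, either way round below 0.1 rad and y of card_center in the frame of holder_slot between -0.007 and 0.007 m and value of joint jaw between 0.022 and 0.028 m and value of joint plunger below 0.002 m and velocity of joint jaw below 0.01 m/s and contact force between the fingers and knob above 1.5 N); the arm keeps its last pose, push and grip.
It fails at once if the green card is dropped (falls faster than 0.45 m/s out of the fingers) (contact force between the fingers and card below 0.05 N and linear speed of card above 0.45 m/s).
It fails at once if the brown card is moved more than 30 mm (distance of spare_center from where it was at the start of the episode above 0.03 m).
It fails at once if another loose thing is moved more than 40 mm (distance of any of spool, jar, screwdriver, tray from where it was at the start of the episode above 0.04 m).
It also fails if it takes over 51 s, if anything falls off the work surface, if the arm or the gripper's body presses on something with over 40 N, if the wrist force passes 120 N, or if a joint passes its speed limit or range.

## Robot

A 6-joint arm with a two-finger parallel gripper is mounted at the origin on the work surface. World frame = base frame: x ahead of the robot, y to its left, z up, the work surface at z = 0. Lengths are in m, angles in rad, forces in N, time in s.
With the tool pointing down it reaches from about 0.375 to 0.9 m from the base axis. Payload 3.1 kg.
Tool frame: the origin (TCP) lies on the mounting face of the last link; the fingertips stand 182 mm ahead of it and the grasp point (between the pads) lies 164 mm ahead of it; z points along the fingers, y is the direction in which the jaws open and shut (so a half turn about z gives the same grasp; the last joint's range is limited). The gripper opens to 87 mm and grips with 3 to 60 N. Pads are 19 mm wide; open, the fingers measure 117 mm over their backs; the gripper's body (75 mm by 190 mm) begins 51 mm behind the grasp point.
Start: joints at [-1.433, 0.527, 1.433, -0, 1.181, -0.178], TCP at [0.195, -0.594, 0.405] pointing down, gripper open.
Joint ranges: [-3.08, 3.08], [-0.75, 2.2], [0.22, 2.44], [-1.43, 4.57], [0, 2.65], [-2.85, 2.85]. Speed limits (rad/s): [2.79, 2.79, 3.14, 3.14, 3.14, 3.14].

## Interface

Orientations are given as a unit quaternion [x, y, z, w].
In Python, from rig import robot, camera, camera_model gives the robot as it stands.
- The arm moves only by the tool drive_tool, never from a script. Its argument "plan" is a list that holds one entry, the list of rows, each a list of 6 numbers: the shift along the world's x, y, z in units of 2.5 cm (1.0 is 2.5 cm), then the turn, a rotation vector about the world's x, y, z in units of 6 degrees (1.0 is 6 degrees). A call has 1 to 8 rows; each row shifts and turns the commanded pose from where the row before left it; what a row does not reach is not made up. A row lasts 1/8 s, in which the tool goes at most 62.5 mm and 10.7 degrees, less where a joint would pass 70% of its speed; a pose out of reach is approached as far as the arm can. A call with a number of a shift or a turn outside -1 to 1 is refused whole. A call with a gripper value outside its range is refused whole. "grip" is the closure, from 0 (fully open) to 1 (shut), set as the call begins (left out, the last holds). The fingers move at their own pace and stop on an object; "force" is the grip in N (left out, the last holds). Time passes only in rows, so rows that do not move let the fingers close. It gives the time, the measured TCP pose, the force and the opening at its end, in the units of the state.
- robot.get_obs(): the state, without advancing time (a new reading comes with each control period).
- camera(name): name is "scene" or "top" or "wrist"; returns the picture (400x640x3 uint8, red, green, blue); there is no depth.
- camera_model(name): a dict with "K" (3x3 intrinsics, pixels), "k1" (the pictures are not rectified: a ray, as slopes to the right and down, at radius r is drawn at 1 + k1 r^2 times it, then the intrinsics apply), "world_to_cam" (4x4, takes a point from world to camera coordinates); the wrist camera has in their place "tool_from_camera" (4x4, takes a point from camera to tool coordinates, whose origin is the TCP and whose axes are the flange's). Camera axes: x right, y up, looking along -z (the intrinsics and any distortion apply to the point x, -y, -z); pixel columns grow to the right and rows downward; lengths in m; the calibration is good to about 2 mm. A picture is of the moment at which its call begins: read the wrist's pose just before it. camera_model takes no time and is no camera call.
- robot.hand_in(): hands the job in, once; it reports no verdict.
The state is a dict: "time": time; "q": joint angles; "joint_velocities": joint speeds; "joint_torque": joint torques, N m; "position": TCP position; "tool_rot": TCP orientation; "ft_force": force on the tool from outside, world axes, zero at the start; "moment": the same for the moment, N m; "grip_width": finger opening in m.
Only numpy, scipy, OpenCV 4.12 (cv2) and the standard library are available. Lean on these libraries where they do the work, as an engineer would, in place of code of your own. Each camera call takes 0.05 s, during which the arm holds its last target.

## Working session

There is one attempt and no reset: what is moved stays moved. The work goes in short steps, Python scripts to look and compute and a tool call to move; the robot and the scene stay as the last step left them, time stands still between calls to the robot, and variables do not carry over. Pictures are saved under pics/ and viewed, and the job is handed in when it is done.

Besides the shell and the picture viewer there is one more tool, called after "Call:" as name(argument=value, ...), one argument or row to a line, values as JSON. drive_tool: Moves the arm, as the interface text tells. Shifts and turns lie within -1 to 1; 1 stands for 2.5 cm of shift or 6 degrees of turn. Its arguments: {"type":"object","properties":{"plan":{"type":"array","items":{"type":"array","items":{"type":"array","items":{"type":"number","minimum":-1,"maximum":1}}}},"grip":{"type":"number"},"force":{"type":"number"}},"required":["plan"]}

```bash
ls; mkdir -p pics
python3 - <<'E'
from rig import robot,camera,camera_model
import cv2,numpy as np
o=robot.get_obs()
print(o)
for n in ["scene","top","wrist"]:
    im=camera(n); cv2.imwrite(f"pics/{n}0.png",im[:,:,::-1])
    m=camera_model(n); print(n,{k:np.round(v,4).tolist() for k,v in m.items()})
E
```

```text
pics
{'time': 0.0, 'q': array([-1.43254180e+00,  5.28478913e-01,  1.43392447e+00, -1.67607615e-05,
        1.18136504e+00, -1.78508881e-01]), 'joint_velocities': array([-4.94226049e-04, -8.45256184e-04, -1.21608550e-05,  1.08882839e-03,
       -1.01354581e-03,  2.46766766e-04]), 'joint_torque': array([-1.37560387e-04, -4.40039885e+01, -1.76589417e+01,  6.32290402e-02,
        5.82777383e-02, -1.50769729e-04]), 'position': array([ 0.1946551 , -0.59354874,  0.40375631]), 'tool_rot': array([ 9.87482727e-01,  1.57723428e-01,  1.41467436e-05, -1.08782217e-03]), 'ft_force': array([-0.22687246,  0.26393138,  0.72949003]), 'moment': array([-0.00401852, -0.03163618,  0.00470884]), 'grip_width': 0.08692305549839656}
scene {'K': [[424.4376, 0.0, 317.935], [0.0, 424.4376, 207.3333], [0.0, 0.0, 1.0]], 'k1': -0.018, 'world_to_cam': [[-0.8561, 0.5166, 0.0147, 0.4364], [-0.3202, -0.5525, 0.7696, 0.0607], [0.4057, 0.6541, 0.6384, -1.4023], [0.0, 0.0, 0.0, 1.0]]}
top {'K': [[375.1985, 0.0, 314.1905], [0.0, 375.1985, 204.5089], [0.0, 0.0, 1.0]], 'k1': -0.0805, 'world_to_cam': [[-0.0139, -0.9996, -0.0244, -0.0355], [0.9879, -0.0175, 0.154, -0.4699], [-0.1544, -0.022, 0.9878, -1.1641], [0.0, 0.0, 0.0, 1.0]]}
wrist {'K': [[305.1214, 0.0, 322.2842], [0.0, 305.1214, 198.8215], [0.0, 0.0, 1.0]], 'k1': -0.0001, 'tool_from_camera': [[-0.0002, 0.9695, 0.245, 0.0659], [1.0, 0.0004, -0.0008, 0.0008], [-0.0009, 0.245, -0.9695, 0.0204], [0.0, 0.0, 0.0, 1.0]]}
```

View pics/scene0.png

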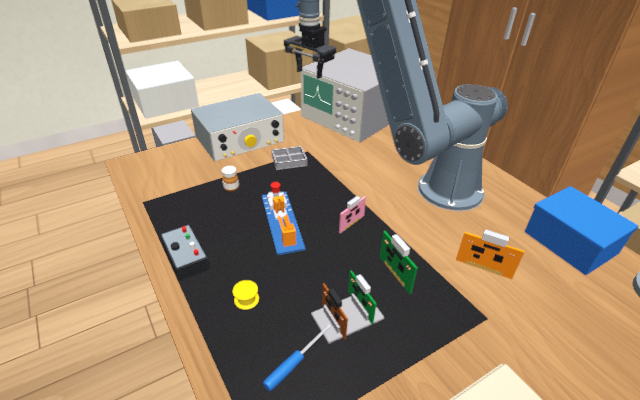

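View pics/top0.png

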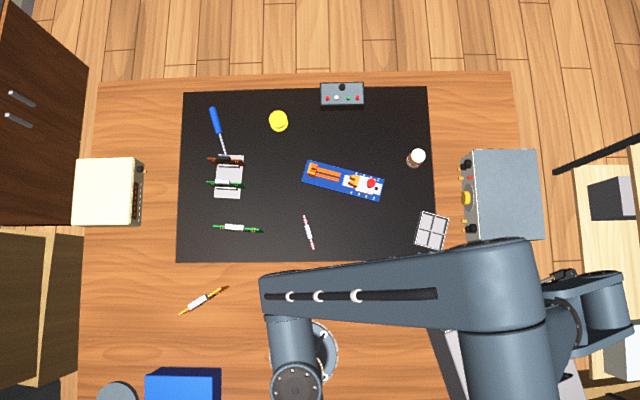

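View pics/wrist0.png

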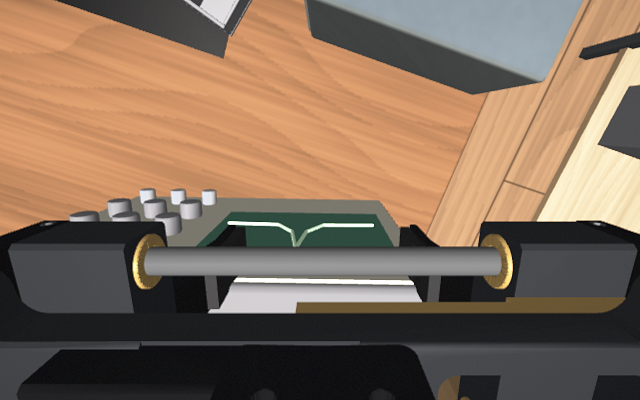

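Candidates for the card, by pixel in the top picture:
- green in the rack, (226,183)
- bigger green standing alone, (238,228)
- brown in the rack, (226,160)
- pink, (309,232)
- orange, (203,300)

I choose the green one in the rack, because it is the smaller of the two green cards. I'll check it in close crops.

Run:
```python
import cv2
t=cv2.imread("pics/top0.png"); s=cv2.imread("pics/scene0.png")
def crop(im,x0,y0,x1,y1,k,n):
    cv2.imwrite(n,cv2.resize(im[y0:y1,x0:x1],None,fx=k,fy=k,interpolation=cv2.INTER_CUBIC))
crop(t,190,140,290,240,6,"pics/ct_rack.png")
crop(t,295,150,395,210,8,"pics/ct_hold.png")
crop(s,300,220,430,345,5,"pics/cs_rack.png") if False else crop(s,300,225,425,345,5,"pics/cs_rack.png")
crop(s,250,175,320,260,7,"pics/cs_hold.png")
```

```text
(no output)
```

View pics/ct_rack.png

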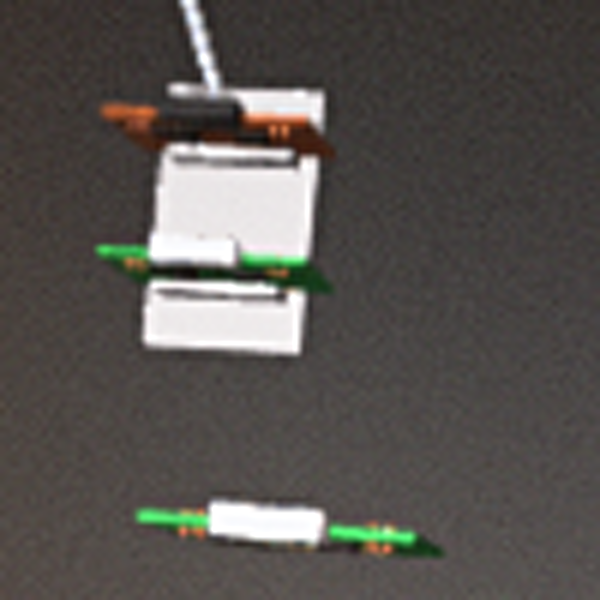

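View pics/ct_hold.png

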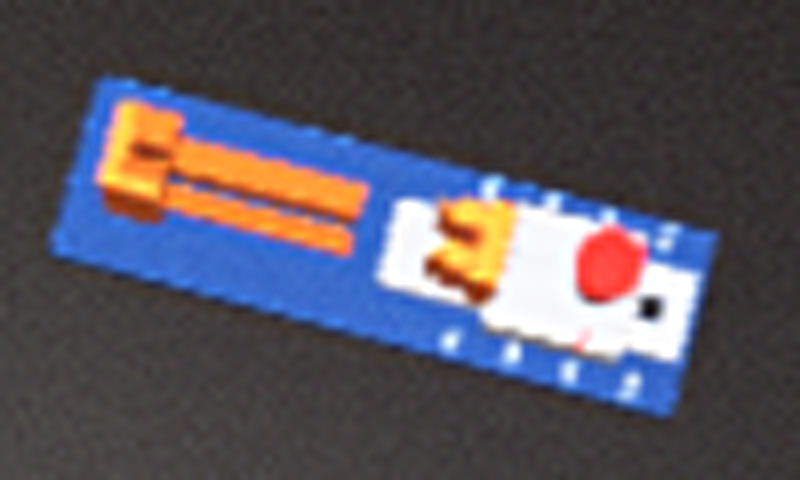

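View pics/cs_rack.png

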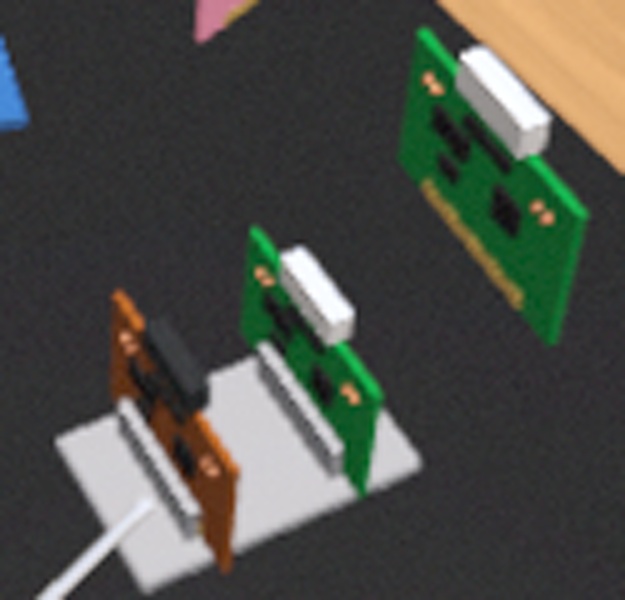

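View pics/cs_hold.png

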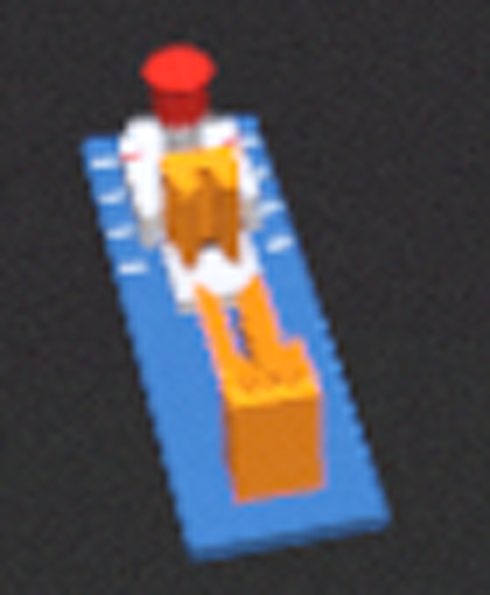

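The crops confirm it: the rack card at top (226,183) is clearly smaller than the loose green one at (238,228). Next I triangulate roughly.

```bash
cat > h.py <<'E'
import numpy as np, cv2
from scipy.spatial.transform import Rotation as R
from scipy.optimize import least_squares
from rig import robot,camera,camera_model
def model(n,obs=None):
    m=camera_model(n)
    if n=="wrist":
        T=np.eye(4); T[:3,:3]=R.from_quat(obs["tool_rot"]).as_matrix(); T[:3,3]=obs["position"]
        m=dict(m); m["world_to_cam"]=np.linalg.inv(T@np.array(m["tool_from_camera"]))
    return m
def proj(m,P):
    p=np.array(m["world_to_cam"])@np.r_[P,1]; x,y=p[0]/-p[2],-p[1]/-p[2]
    s=1+m["k1"]*(x*x+y*y); K=np.array(m["K"])
    return np.array([K[0,0]*x*s+K[0,2],K[1,1]*y*s+K[1,2]])
def ray(m,px):
    K=np.array(m["K"]); d=np.array([(px[0]-K[0,2])/K[0,0],(px[1]-K[1,2])/K[1,1]]); u=d.copy()
    for _ in range(20): u=d/(1+m["k1"]*(u@u))
    W=np.linalg.inv(np.array(m["world_to_cam"])); return W[:3,3],W[:3,:3]@np.array([u[0],-u[1],-1])
def atz(m,px,z):
    o,d=ray(m,px); return o+d*(z-o[2])/d[2]
def tri(obsl):
    f=lambda P:np.concatenate([proj(m,P)-np.array(p) for m,p in obsl])
    r=least_squares(f,atz(obsl[0][0],obsl[0][1],.05)); return r.x,np.round(r.fun,1)
def crop(im,x0,y0,x1,y1,k,n):
    cv2.imwrite(n,cv2.resize(im[y0:y1,x0:x1],None,fx=k,fy=k,interpolation=cv2.INTER_CUBIC))
import pickle
def snap(n,name):
    o=robot.get_obs(); im=camera(n)[:,:,::-1]; cv2.imwrite(f"pics/{name}.png",im)
    pickle.dump((o,model(n,o)),open(f"pics/{name}.pkl","wb")); return im
def load(name): return pickle.load(open(f"pics/{name}.pkl","rb"))[1]
E
python3 - <<'E'
from h import *
t,s=model("top"),model("scene")
T=lambda x,y:(x/6+190,y/6+140); TH=lambda x,y:(x/8+295,y/8+150)
S=lambda x,y:(x/5+300,y/5+225); SH=lambda x,y:(x/7+250,y/7+175)
for n,a,b in [("bar top",T(193,250),S(317,284)),("knob top",TH(610,258),SH(179,70)),("post top",TH(147,140),SH(272,380)),
 ("rack cornerA (near big green,+y)",T(147,345),S(420,463)),("rackcorner2",T(300,350),S(262,352)),
 ("base corner post end A",TH(55,250),SH(388,522)),("base corner post B",TH(103,82),SH(195,552)),("base corner jaw B",TH(715,235),SH(85,140)),("base corner jaw A",TH(672,412),SH(257,118))]:
    P,r=tri([(t,a),(s,b)]); print(n,np.round(P,4),r)
for n,p,z in [("big green",T(265,522),.1),("pink",(309,232),.07),("jar",(417,157),.07),("spool",(278,121),.04),("screw",(217,118),.02),("tray",(432,231),.03),("box",(342,95),.04)]:
    print(n,np.round(atz(t,p,z),3))
E
```

```text
bar top [0.536  0.2405 0.0964] [-0.1  0.2 -0.2 -0. ]
knob top [ 0.5294 -0.222   0.0706] [-0.4  0.6 -0.6 -0.2]
post top [ 0.5822 -0.0402  0.0576] [-0.7  1.  -1.  -0.2]
rack cornerA (near big green,+y) [ 5.035e-01  2.922e-01 -1.000e-04] [-0.3  0.3 -0.3 -0. ]
rackcorner2 [ 0.5156  0.1971 -0.014 ] [ 3.2 -3.9  3.7  0.4]
base corner post end A [ 5.522e-01 -5.000e-04 -1.600e-03] [-0.5  0.7 -0.7 -0.1]
base corner post B [ 6.253e-01 -2.250e-02 -5.000e-04] [-0.1  0.2 -0.2 -0. ]
base corner jaw B [ 0.5532 -0.2751  0.0052] [-0.2  0.3 -0.3 -0.1]
base corner jaw A [ 0.4781 -0.2534  0.0039] [-0.5  0.7 -0.9 -0.2]
big green [0.395 0.199 0.1  ]
pink [ 0.379 -0.027  0.07 ]
jar [ 0.611 -0.372  0.07 ]
spool [0.752 0.073 0.04 ]
screw [0.777 0.286 0.02 ]
tray [ 0.378 -0.417  0.03 ]
box [ 0.839 -0.142  0.04 ]
```

Call:
drive_tool(
  plan=[
    [[0.94,0.94,0,0,0,0.72],[0.94,0.94,0,0,0,0.72],[0.94,0.94,0,0,0,0.72],[0.94,0.94,0,0,0,0.72],[0.94,0.94,0,0,0,0.72],[0.94,0.94,0,0,0,0.72],[0.94,0.94,0,0,0,0.72],[0.94,0.94,0,0,0,0.72]],
  ],
  grip=0.45,
)

```text
time: 1.15
position: [0.3833, -0.405, 0.4045]
tool_rot: [0.896, 0.445, -0.0, -0.0]
ft_force: [1.1, -0.5, -0.4]
grip_width: 0.0477
```

Call:
drive_tool(
  plan=[
    [[0.94,0.94,0,0,0,0.72],[0.94,0.94,0,0,0,0.72],[0.94,0.94,0,0,0,0.72],[0.94,0.94,0,0,0,0.72],[0.94,0.94,0,0,0,0.6],[0,0,0,0,0,0],[0,0,0,0,0,0]],
  ],
)

```text
time: 2.02
position: [0.4999, -0.2885, 0.4045]
tool_rot: [0.801, 0.599, -0.0, -0.0]
ft_force: [-0.1, -0.4, 0.6]
grip_width: 0.048
```

Run:
```python
from h import *
im=snap("wrist","w1"); print(robot.get_obs()["position"],robot.get_obs()["time"])
```

```text
[ 0.49973074 -0.28887168  0.40456193] 2.075
```

View pics/w1.png

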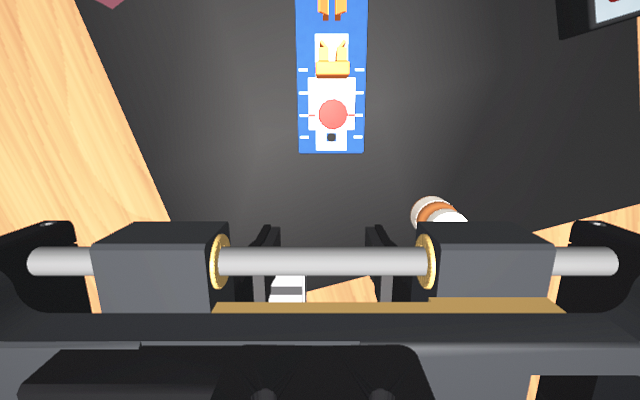

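The holder is at (331,75), upright in the image, with the knob at (333,114). I'll go about 0.1 m further towards the post for a second view.

Call:
drive_tool(
  plan=[
    [[0.35,0.9,0,0,0,0],[0.35,0.9,0,0,0,0],[0.35,0.9,0,0,0,0],[0.35,0.9,0,0,0,0],[0,0,0,0,0,0],[0,0,0,0,0,0]],
  ],
)

```text
time: 2.82
position: [0.5348, -0.1995, 0.4048]
tool_rot: [0.801, 0.599, -0.0, 0.0]
ft_force: [0.6, 0.3, -0.1]
grip_width: 0.0479
```

Run:
```python
from h import *
im=snap("wrist","w2"); print(robot.get_obs()["position"],robot.get_obs()["time"])
crop(im,260,0,400,215,4 if False else 2.7,"pics/w2c.png")
crop(im,280,0,380,110,5.4,"pics/w2d.png")
crop(im,280,100,380,210,5.4,"pics/w2e.png")
crop(cv2.imread("pics/w1.png"),280,0,380,160,3.7,"pics/w1c.png")
```

```text
[ 0.53482714 -0.19958838  0.40475222] 2.875
```

View pics/w2d.png

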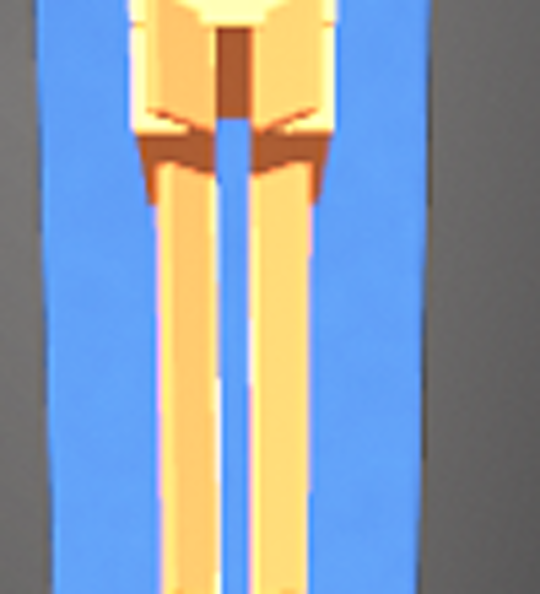

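View pics/w2e.png

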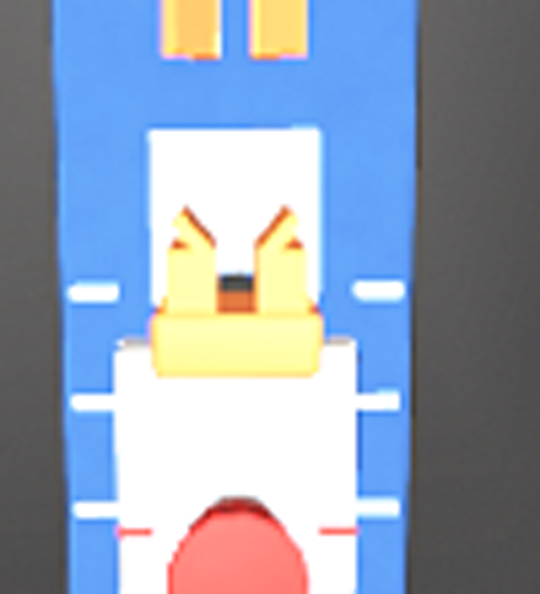

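View pics/w1c.png

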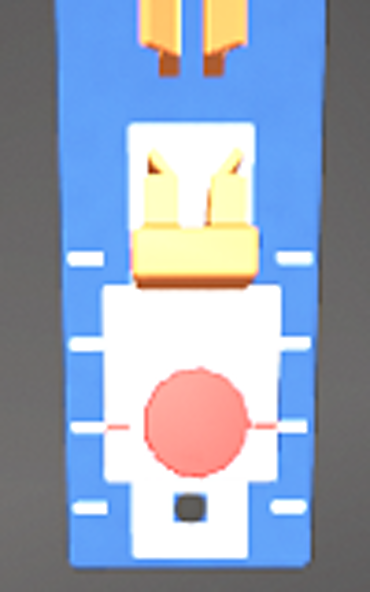

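Run:
```python
from h import *
m1,m2=load("w1"),load("w2"); t,s=model("top"),model("scene")
A=lambda x,y:((x+.5)/3.7+279.5,(y+.5)/3.7-.5)
D=lambda x,y:((x+.5)/5.4+279.5,(y+.5)/5.4-.5)
E=lambda x,y:((x+.5)/5.4+279.5,(y+.5)/5.4+99.5)
TH=lambda x,y:(x/8+295,y/8+150);SH=lambda x,y:(x/7+250,y/7+175)
print("knob tri",[np.round(v,4) for v in tri([(m1,A(196,422)),(t,TH(610,258)),(s,SH(179,70))])], "w1 only z.077",np.round(atz(m1,A(196,422),.077),4))
a,b=atz(m2,D(233.5,130),.012),atz(m2,D(235,560),.012)
print("slot floor line",a,b,np.degrees(np.arctan2(*(a-b)[[1,0]])))
for n,(p,z) in {"post front top":(D(233.5,132),.072),"wall end outer":(E(234,54),.04)}.items():print(n,np.round(atz(m2,p,z),4))
print("wall end w1 outer",atz(m1,A(192,43),.04))
# ticks on base top z? left/right triang
L=[("tick1L",A(85,259),E(94,293)),("tick1R",A(294,258),E(379,290)),("tick2L",A(87,344),E(94,403)),("tick2R",A(294,343),E(380,401)),("tick3L",A(88,427),E(95,510)),("tick3R",A(292,426),E(380,508)),("fork back top L",A(133,228),E(152,318)),("fork back top R",A(258,228),E(321,317)),("rail end L",A(128,125),E(150,129)),("rail end R",A(254,125),E(320,129))]
for n,a,b in L:
    P,r=tri([(m1,a),(m2,b)]);print(n,np.round(P,4),r)
```

```text
knob tri [array([ 0.53  , -0.2215,  0.0712]), array([-0.1,  0.1, -0.5,  0.3, -0.7, -0.1])] w1 only z.077 [ 0.5299 -0.2215  0.077 ]
slot floor line [ 0.58358168 -0.0372299   0.012     ] [ 0.56021059 -0.11752198  0.012     ] 73.77099321269651
post front top [ 0.5786 -0.0535  0.072 ]
wall end outer [ 0.5576 -0.1252  0.04  ]
wall end w1 outer [ 0.55755004 -0.12518747  0.04      ]
tick1L [ 0.5131 -0.1647  0.0121] [ 0.1  0.  -0.2 -0. ]
tick1R [ 0.5748 -0.1824  0.0109] [ 0.1  0.  -0.1 -0. ]
tick2L [ 0.506  -0.1885  0.0133] [-0.2 -0.   0.2  0. ]
tick2R [ 0.5683 -0.2065  0.0127] [ 0.1  0.  -0.1 -0. ]
tick3L [ 0.4988 -0.2124  0.0138] [-0.2 -0.   0.3  0. ]
tick3R [ 0.5615 -0.2305  0.013 ] [ 0.3  0.  -0.3 -0. ]
fork back top L [ 0.528  -0.1689  0.0612] [-0.1 -0.   0.1  0. ]
fork back top R [ 0.5598 -0.1782  0.0607] [-0.1 -0.   0.1  0. ]
rail end L [ 0.5361 -0.1342  0.0181] [ 0.  0. -0. -0.]
rail end R [ 0.5714 -0.1446  0.0184] [-0.1 -0.   0.1  0. ]
```

Call:
drive_tool(
  plan=[
    [[0,1,0,0,0,0.25],[0,1,0,0,0,0.25],[0,1,0,0,0,0.25],[0,1,0,0,0,0.25],[0,1,0,0,0,0.25],[0,1,0,0,0,0.25],[0,1,0,0,0,0.25],[0,1,0,0,0,0.25]],
  ],
)

```text
time: 3.88
position: [0.5353, 0.0012, 0.4048]
tool_rot: [0.734, 0.679, -0.0, 0.0]
ft_force: [0.3, 0.4, -0.8]
grip_width: 0.0479
```

Call:
drive_tool(
  plan=[
    [[0,1,0,0,0,0.2],[0,1,0,0,0,0.2],[0,1,0,0,0,0],[0,0,0,0,0,0],[0,0,0,0,0,0]],
  ],
)

```text
time: 4.5
position: [0.5354, 0.0756, 0.4048]
tool_rot: [0.72, 0.694, -0.0, 0.0]
ft_force: [-0.2, -0.8, -0.2]
grip_width: 0.0479
```

Run:
```python
from h import *
im=snap("wrist","w3"); print(robot.get_obs()["position"],robot.get_obs()["time"])
```

```text
[0.53543147 0.07548888 0.40473673] 4.55
```

View pics/w3.png

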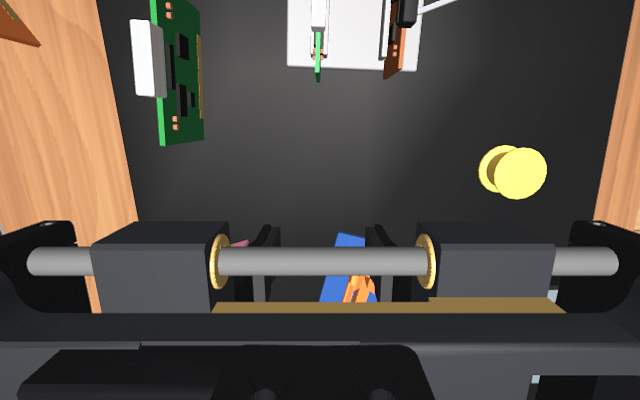

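The rack card's near end shows at (318,70), its bar at (319,12); I move on to see all of it.

Call:
drive_tool(
  plan=[
    [[0,0.8,0,0,0,0],[0,0.8,0,0,0,0],[0,0.8,0,0,0,0],[0,0,0,0,0,0],[0,0,0,0,0,0]],
  ],
)

```text
time: 5.18
position: [0.5352, 0.1367, 0.4047]
tool_rot: [0.719, 0.695, -0.0, 0.0]
ft_force: [-0.7, -0.9, 0.8]
grip_width: 0.0479
```

Run:
```python
from h import *
im=snap("wrist","w4"); print(robot.get_obs()["position"],robot.get_obs()["time"])
```

```text
[0.53522974 0.13646426 0.40469681] 5.225
```

Call:
drive_tool(
  plan=[
    [[0,0.8,0,0,0,0],[0,0.8,0,0,0,0],[0,0,0,0,0,0],[0,0,0,0,0,0]],
  ],
)

```text
time: 5.72
position: [0.5351, 0.177, 0.4047]
tool_rot: [0.719, 0.695, -0.0, 0.0]
ft_force: [0.3, -0.3, -1.0]
grip_width: 0.0477
```

Run:
```python
from h import *
im=snap("wrist","w5"); print(robot.get_obs()["position"],robot.get_obs()["time"])
crop(im,270,60,430,210,5,"pics/w5c.png")
crop(cv2.imread("pics/w4.png"),270,10,430,160,5,"pics/w4c.png")
```

```text
[0.53515248 0.17671838 0.40468292] 5.775
```

View pics/w4c.png

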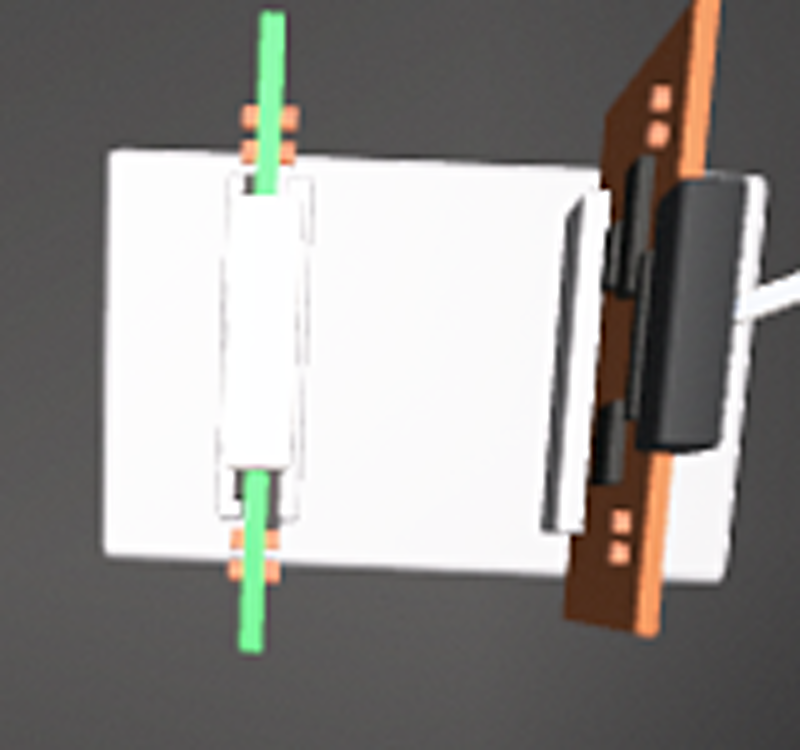

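View pics/w5c.png

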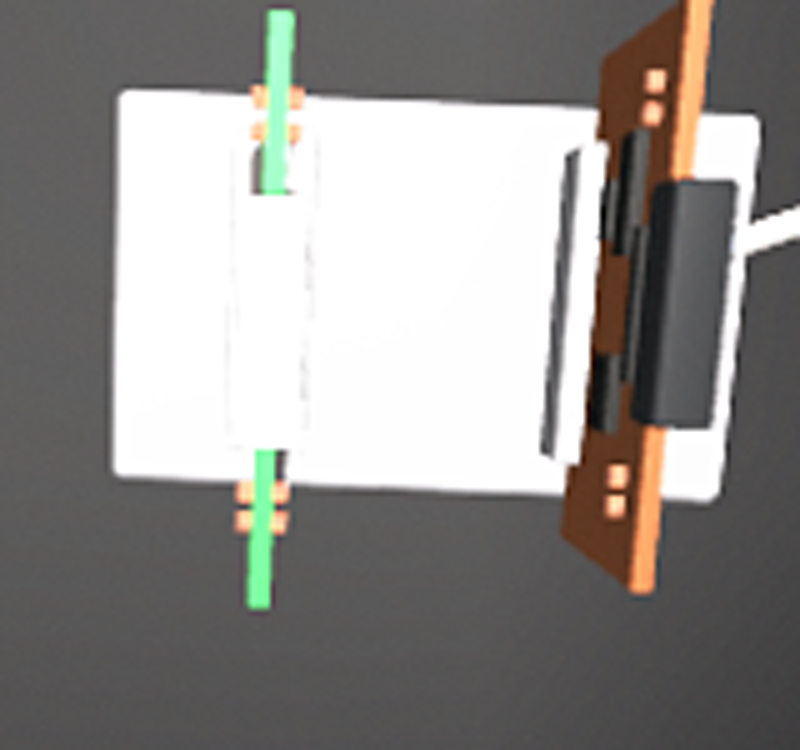

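Run:
```python
from h import *
m4,m5=load("w4"),load("w5")
F=lambda x,y:((x+.5)/5+269.5,(y+.5)/5+9.5)
G=lambda x,y:((x+.5)/5+269.5,(y+.5)/5+59.5)
Q={}
for n,a,b in [("far end",F(272,12),G(281,10)),("near end",F(251,653),G(258,608)),("bar far",F(266,194),G(274,194)),("bar near",F(257,468),G(265,450)),("rack cor",F(110,150),G(120,92)),("rack cor2",F(104,554),G(114,476)),("spare bar R far",F(745,178),G(738,182)),("spare bar near R",F(718,447),G(711,427))]:
    P,r=tri([(m4,a),(m5,b)]);Q[n]=P;print(n,np.round(P,4),r)
for z in (.085,.095):
  f,nr=atz(m4,F(272,12),z),atz(m4,F(251,653),z);f5,n5=atz(m5,G(281,10),z),atz(m5,G(258,608),z)
  for A,B in((f,nr),(f5,n5)): print(z,"mid",np.round((A+B)/2,4),"len",np.linalg.norm(A-B),"ang",np.degrees(np.arctan2(*(A-B)[[1,0]])))
o=robot.get_obs();print(o["position"],np.degrees(R.from_quat(o["tool_rot"]).as_euler("xyz")), R.from_quat(o["tool_rot"]).as_matrix().round(3))
```

```text
far end [0.5419 0.2952 0.0841] [ 0.1 -0.  -0.1  0. ]
near end [0.534  0.1846 0.0841] [-0.1  0.   0.1 -0. ]
bar far [0.5396 0.262  0.1022] [-0.  0.  0. -0.]
bar near [0.5365 0.2176 0.1042] [-0.  0.  0. -0.]
rack cor [0.5057 0.2921 0.0087] [-0.1  0.   0.1 -0. ]
rack cor2 [0.4996 0.2045 0.013 ] [-0.  0.  0. -0.]
spare bar R far [0.62   0.2611 0.1053] [ 0.2  0.  -0.2 -0. ]
spare bar near R [0.6186 0.2186 0.0996] [ 0.1  0.  -0.1 -0. ]
0.085 mid [0.538  0.2397 0.085 ] len 0.11050224973355333 ang 86.00236019899643
0.085 mid [0.538  0.2399 0.085 ] len 0.11052920519875604 ang 85.82728894497697
0.095 mid [0.5379 0.2385 0.095 ] len 0.10680941425979258 ang 86.00236019899639
0.095 mid [0.5379 0.24   0.095 ] len 0.10683561919803032 ang 85.82728894497696
[0.53515248 0.17671838 0.40468292] [-1.79989669e+02  2.16944289e-02  8.80171311e+01] [[ 0.035  0.999 -0.   ]
 [ 0.999 -0.035 -0.   ]
 [-0.    -0.    -1.   ]]
```

The measured card height is right (board top 84 mm, bar top 103 mm). The card's centre is at (0.538, 0.2398) and its y axis at 85.9°. I go above it and down.

Call:
drive_tool(
  plan=[
    [[0.04,0.84,0,0,0,-0.12],[0.04,0.84,0,0,0,-0.12],[0.04,0.84,0,0,0,-0.11],[0,0,-0.9,0,0,0],[0,0,-0.9,0,0,0],[0,0,-0.7,0,0,0],[0,0,0,0,0,0]],
  ],
)

```text
time: 6.65
position: [0.5379, 0.239, 0.3409]
tool_rot: [0.732, 0.681, -0.002, -0.001]
ft_force: [0.4, -0.1, -0.0]
grip_width: 0.0478
```

Run:
```python
from h import *
im=snap("wrist","w6"); o=robot.get_obs();print(o["position"],o["time"],np.degrees(R.from_quat(o["tool_rot"]).as_euler("xyz")))
```

```text
[0.5383028  0.23921091 0.34191774] 6.7 [-1.79930945e+02  2.78462953e-02  8.58538451e+01]
```

View pics/w6.png

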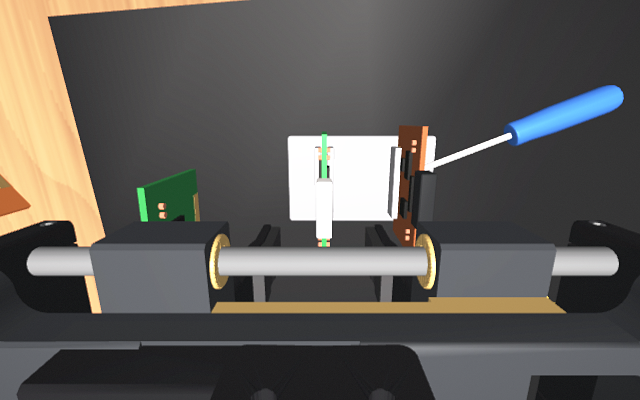

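Bar at (324,208) is centred between the fingers. Descend and close.

Call:
drive_tool(
  plan=[
    [[0,0,-0.9,0,0,0],[0,0,-0.9,0,0,0],[0,0,-0.9,0,0,0],[0,0,-0.64,0,0,0],[0,0,0,0,0,0],[0,0,0,0,0,0]],
  ],
)

```text
time: 7.45
position: [0.5387, 0.2397, 0.2596]
tool_rot: [0.732, 0.681, 0.001, 0.0]
ft_force: [0.2, 0.9, -0.4]
grip_width: 0.0482
```

Call:
drive_tool(
  plan=[
    [[0,0,0,0,0,0],[0,0,0,0,0,0],[0,0,0,0,0,0],[0,0,0,0,0,0]],
  ],
  grip=1,
  force=20,
)

```text
time: 7.95
position: [0.5382, 0.2396, 0.2588]
tool_rot: [0.732, 0.681, 0.0, 0.0]
ft_force: [0.1, -0.7, 0.1]
grip_width: 0.0162
```

Call:
drive_tool(
  plan=[
    [[0,0,0,0,0,0],[0,0,0,0,0,0],[0,0,0.3,0,0,0],[0,0,0.6,0,0,0],[0,0,0.8,0,0,0],[0,0,0.9,0,0,0],[0,0,0.9,0,0,0],[0,0,0,0,0,0]],
  ],
)

```text
time: 8.95
position: [0.5388, 0.2399, 0.349]
tool_rot: [0.732, 0.681, 0.003, 0.001]
ft_force: [0.7, 0.2, -1.1]
grip_width: 0.0118
```

Run:
```python
from h import *
im=snap("wrist","w7"); o=robot.get_obs();print(o["position"],o["time"],o["grip_width"],o["ft_force"],np.degrees(R.from_quat(o["tool_rot"]).as_euler("xyz")))
```

```text
[0.53832795 0.23966953 0.34750437] 9.0 0.011729763221298593 [-0.5348748   0.38799559 -0.86853171] [ 1.79854455e+02 -4.62044123e-02  8.58926094e+01]
```

View pics/w7.png

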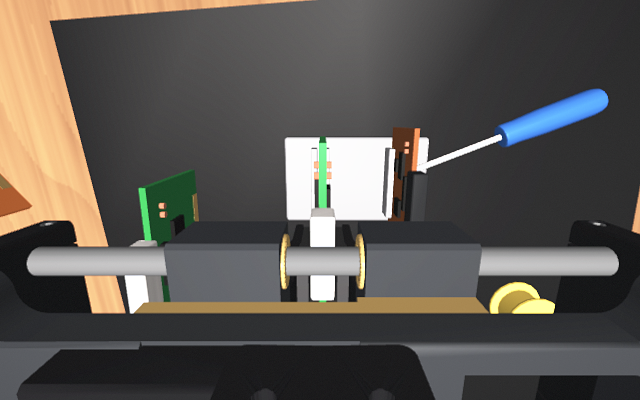

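Run:
```python
from h import *
o,m=pickle.load(open("pics/w7.pkl","rb"))
im=cv2.imread("pics/w7.png"); crop(im,270,120,370,230,5,"pics/w7c.png")
T=np.linalg.inv(m["world_to_cam"])
Rm=R.from_quat(o["tool_rot"]).as_matrix()
P=lambda v:(proj(m,o["position"]+Rm@np.array(v))-[270,120]+.5)*5-.5
print("board far top",P([.055,0,.173]),"bar far top edges",P([.022,.006,.155]),P([.022,-.006,.155]), "far bottom",P([.055,0,.248]))
```

```text
board far top [266.45971657 119.83284579] bar far top edges [331.66667607 495.00990638] [202.00110264 495.05464417] far bottom [265.1735603  83.7538892]
```

View pics/w7c.png

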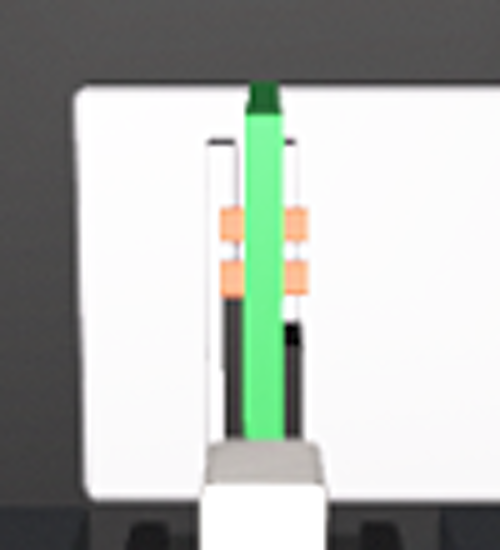

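The card in hand matches the prediction to within 1 mm. I carry it over the holder: dx +0.029, dy −0.3315, turn −12°.

Call:
drive_tool(
  plan=[
    [[0.04,-0.5,0,0,0,-0.1],[0.09,-0.95,0,0,0,-0.14],[0.09,-0.95,0,0,0,-0.15],[0.09,-0.95,0,0,0,-0.15],[0.09,-0.95,0,0,0,-0.15],[0.09,-0.95,0,0,0,-0.15],[0.09,-0.95,0,0,0,-0.15],[0.09,-0.95,0,0,0,-0.15]],
  ],
)

```text
time: 10.0
position: [0.5545, 0.0593, 0.345]
tool_rot: [0.772, 0.636, -0.001, -0.001]
ft_force: [0.2, -0.3, -1.6]
grip_width: 0.0118
```

Call:
drive_tool(
  plan=[
    [[0.09,-0.95,0,0,0,-0.15],[0.09,-0.95,0,0,0,-0.15],[0.09,-0.95,0,0,0,-0.15],[0.09,-0.95,0,0,0,-0.15],[0.09,-0.9,0,0,0,-0.15],[0.06,-0.7,0,0,0,-0.13],[0.0,-0.6,0,0,0,-0.13],[0,0,0,0,0,0]],
  ],
)

```text
time: 11.0
position: [0.5676, -0.0902, 0.3459]
tool_rot: [0.804, 0.594, -0.0, -0.0]
ft_force: [0.2, 0.7, -0.2]
grip_width: 0.0118
```

Call:
drive_tool(
  plan=[
    [[0,0,0,0,0,0],[0,0,0,0,0,0]],
  ],
)

```text
time: 11.25
position: [0.5676, -0.0884, 0.3463]
tool_rot: [0.804, 0.595, -0.0, -0.0]
ft_force: [-0.6, 0.8, -0.5]
grip_width: 0.0115
```

Run:
```python
from h import *
im=snap("wrist","w8"); o=robot.get_obs();print(o["position"],o["time"],o["grip_width"],o["ft_force"],np.degrees(R.from_quat(o["tool_rot"]).as_euler("xyz")))
crop(im,270,100,370,240,4.2,"pics/w8c.png")
snap("scene","s8")
crop(cv2.imread("pics/s8.png"),240,140,330,260,5,"pics/s8c.png")
```

```text
[ 0.56765311 -0.08835945  0.34630833] 11.3 0.011829280403215592 [-0.24505328 -0.51280139 -1.33732398] [-1.79989851e+02 -7.93784532e-03  7.30547878e+01]
```

View pics/w8c.png

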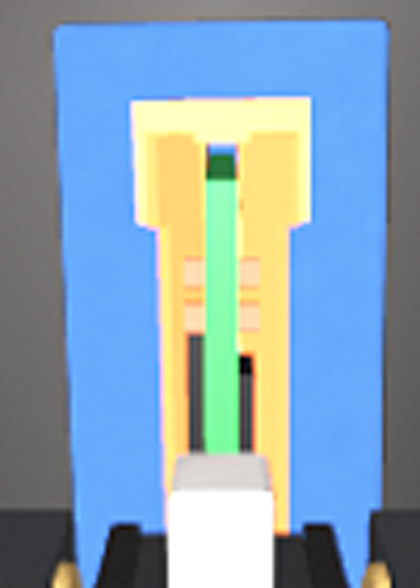

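View pics/s8c.png

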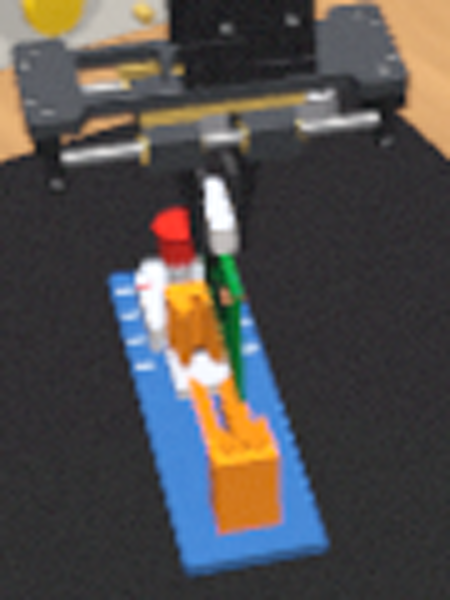

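Call:
drive_tool(
  plan=[
    [[-0.01,-0.14,0,0,0,0.13],[0,0,-0.3,0,0,0],[0,0,-0.3,0,0,0],[0,0,0,0,0,0],[0,0,0,0,0,0]],
  ],
)

```text
time: 11.98
position: [0.5675, -0.0926, 0.331]
tool_rot: [0.8, 0.6, -0.0, -0.0]
ft_force: [-0.2, -1.0, -1.9]
grip_width: 0.0119
```

Run:
```python
from h import *
im=snap("wrist","w9"); o=robot.get_obs();print(o["position"],o["time"],o["grip_width"],o["ft_force"],np.degrees(R.from_quat(o["tool_rot"]).as_euler("xyz")))
crop(im,270,100,370,240,4.2,"pics/w9c.png")
```

```text
[ 0.56757435 -0.09264793  0.33127111] 12.025 0.011994439140817048 [ 0.57347377  0.35020065 -0.33270024] [ 1.79991186e+02 -7.28897230e-04  7.37667827e+01]
```

View pics/w9c.png

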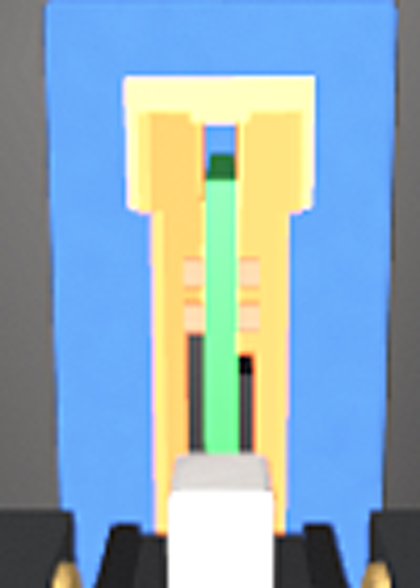

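Card (col 221) is centred over slot and post channel (col 220). Lowering.

Call:
drive_tool(
  plan=[
    [[0,0.02,-0.3,0,0,0],[0,0,-0.3,0,0,0],[0,0,-0.3,0,0,0],[0,0,-0.3,0,0,0],[0,0,-0.3,0,0,0],[0,0,0,0,0,0]],
  ],
)

```text
time: 12.78
position: [0.5673, -0.092, 0.2929]
tool_rot: [0.8, 0.6, -0.0, -0.001]
ft_force: [0.1, 0.3, -0.3]
grip_width: 0.0117
```

Call:
drive_tool(
  plan=[
    [[0,0,-0.3,0,0,0],[0,0,-0.3,0,0,0],[0,0,-0.3,0,0,0],[0,0,-0.2,0,0,0],[0,0,0,0,0,0],[0,0,0,0,0,0]],
  ],
)

```text
time: 13.52
position: [0.568, -0.0912, 0.2672]
tool_rot: [0.8, 0.6, 0.001, 0.0]
ft_force: [0.0, 4.1, 5.7]
grip_width: 0.0117
```

Run:
```python
from h import *
im=snap("wrist","w10"); o=robot.get_obs();print(o["position"],o["time"],o["grip_width"],o["ft_force"],np.degrees(R.from_quat(o["tool_rot"]).as_euler("xyz")))
crop(im,260,60,380,240,3.3,"pics/w10c.png")
```

```text
[ 0.56798357 -0.0912284   0.2672523 ] 13.575 0.011343613983912138 [0.50279277 4.29754207 6.05130086] [ 1.79905768e+02 -1.16756551e-01  7.37238878e+01]
```

View pics/w10c.png

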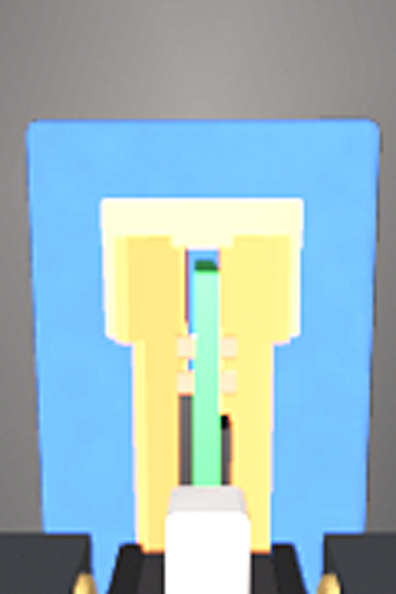

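Contact is showing about 6 mm early (6 N up, 4 N along +y). I'll look before pressing.

Run:
```python
from h import *
o=robot.get_obs();print(o["moment"],o["ft_force"],o["position"])
snap("scene","s10");snap("top","t10")
crop(cv2.imread("pics/s10.png"),250,170,320,260,6.5,"pics/s10c.png")
crop(cv2.imread("pics/t10.png"),295,150,395,210,8,"pics/t10c.png")
org=np.array([.5674,-.0918]);u=np.array([.278,.9605]);x=np.array([.9605,-.278])
m2=load("w2");m1=load("w1")
E=lambda a,b:((a+.5)/5.4+279.5,(b+.5)/5.4+99.5)
for n,p,z in [("fork flare tip L",E(185,207),.062),("R",E(287,207),.062),("rail end .012",E(235,129),.012),("rail .018",E(235,129),.018)]:
    P=atz(m2,p,z)[:2]-org;print(n,P@x,P@u)
M=np.array(o["moment"]);print("moment x',y'",M[:2]@x,M[:2]@u)
```

```text
[ 0.69542369 -0.07686712 -0.01326499] [0.50279277 4.29754207 6.05130086] [ 0.56798357 -0.0912284   0.2672523 ]
fork flare tip L -0.009721174775479307 -0.06369958945159486
R 0.0098723508666276 -0.06381468395122725
rail end .012 0.00012722980850758385 -0.049558726661165335
rail .018 0.00010697030108788177 -0.04951676767997767
moment x',y' 0.6893235103940553 0.11949691179074866
```

View pics/s10c.png

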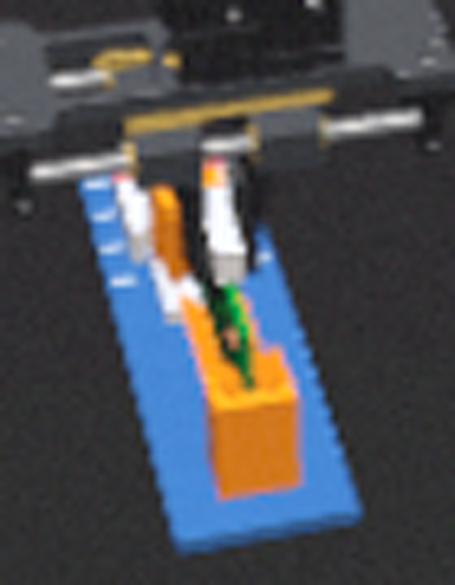

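View pics/t10c.png

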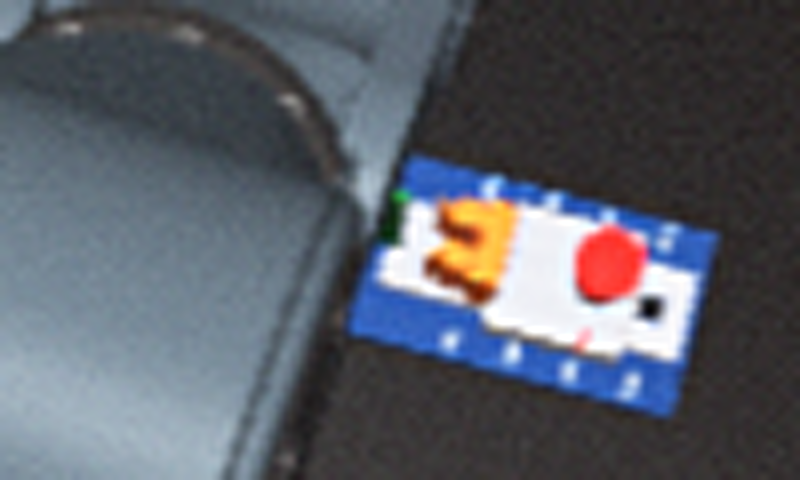

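Run:
```python
import cv2
a=cv2.imread("pics/w2.png"); 
for r in (120,122,123,124,125,128,132,136,140): print(r,[tuple(int(v) for v in a[r,c]) for c in range(305,342,3)])
b=cv2.imread("pics/top0.png")
```

```text
120 [(250, 166, 102), (249, 164, 99), (249, 165, 100), (249, 163, 98), (248, 162, 99), (249, 165, 100), (250, 166, 102), (249, 163, 98), (250, 166, 100), (250, 166, 100), (250, 165, 101), (248, 163, 97), (247, 160, 97)]
122 [(250, 167, 102), (249, 163, 98), (249, 162, 96), (249, 161, 96), (249, 162, 97), (249, 163, 96), (250, 164, 98), (249, 162, 97), (250, 161, 95), (250, 164, 97), (250, 162, 95), (249, 161, 95), (248, 162, 99)]
123 [(250, 166, 101), (249, 157, 89), (248, 156, 85), (249, 157, 87), (249, 157, 85), (249, 157, 86), (249, 158, 88), (247, 155, 90), (244, 162, 106), (244, 163, 105), (253, 205, 147), (253, 198, 140), (249, 162, 99)]
124 [(250, 165, 100), (255, 255, 255), (255, 255, 255), (255, 255, 255), (255, 255, 255), (255, 255, 255), (255, 255, 255), (255, 255, 255), (255, 255, 255), (255, 255, 255), (255, 255, 255), (255, 255, 255), (249, 162, 98)]
125 [(250, 165, 100), (255, 255, 255), (255, 255, 255), (255, 255, 255), (255, 255, 255), (255, 255, 255), (255, 255, 255), (255, 255, 255), (255, 255, 255), (255, 255, 255), (255, 255, 255), (255, 255, 255), (250, 166, 101
[... 201 characters left out ...]
55, 255), (250, 165, 101)]
132 [(250, 167, 102), (255, 255, 255), (255, 255, 255), (255, 255, 255), (255, 255, 255), (255, 255, 255), (255, 255, 255), (255, 255, 255), (255, 255, 255), (255, 255, 255), (255, 255, 255), (255, 255, 255), (249, 164, 98)]
136 [(250, 167, 101), (255, 255, 255), (255, 255, 255), (255, 255, 255), (255, 255, 255), (255, 255, 255), (255, 255, 255), (255, 255, 255), (255, 255, 255), (255, 255, 255), (255, 255, 255), (255, 255, 255), (249, 163, 98)]
140 [(250, 166, 101), (255, 255, 255), (255, 255, 255), (117, 227, 255), (255, 255, 255), (255, 255, 255), (255, 255, 255), (255, 255, 255), (255, 255, 255), (75, 150, 244), (245, 252, 255), (255, 255, 255), (249, 162, 98)]
```

Run:
```python
from h import *
a=cv2.imread("pics/w1.png"); b=cv2.imread("pics/w2.png")
for r in range(29,39): print(r,[int(v) for v in a[r,318:344:5,2]])
m1,m2=load("w1"),load("w2")
org=np.array([.5674,-.0918]);u=np.array([.278,.9605])
for r1 in (32.5,33,33.5,34,34.5):
  P,_=tri([(m1,(331,r1)),(m2,(323,123.5))]);print(r1,np.round(P,4),(P[:2]-org)@u)
# base edge at ticks z for reference: edges of blue base at jaw end
```

```text
29 [96, 98, 96, 97, 97, 98]
30 [97, 97, 96, 97, 98, 97]
31 [94, 96, 96, 96, 95, 98]
32 [87, 87, 88, 87, 87, 89]
33 [205, 208, 205, 203, 204, 207]
34 [255, 255, 255, 255, 255, 255]
35 [255, 255, 255, 255, 255, 255]
36 [255, 255, 255, 255, 255, 255]
37 [255, 255, 255, 255, 255, 255]
38 [255, 255, 255, 255, 255, 255]
32.5 [ 0.5535 -0.1393  0.0217] -0.04950431581975383
33 [ 0.5536 -0.1393  0.0198] -0.04951951483428149
33.5 [ 0.5536 -0.1394  0.018 ] -0.04953488050041156
34 [ 0.5536 -0.1394  0.0161] -0.0495504155871807
34.5 [ 0.5536 -0.1394  0.0142] -0.04956612292311112
```

Call:
drive_tool(
  plan=[
    [[0,0,0.2,0,0,0],[0,0,0,0,0,0]],
  ],
)

```text
time: 13.92
position: [0.5676, -0.0923, 0.2714]
tool_rot: [0.8, 0.6, 0.0, 0.0]
ft_force: [0.0, 0.4, -0.7]
grip_width: 0.0119
```

Run:
```python
from h import *
im=snap("wrist","w11"); o=robot.get_obs();print(o["position"],o["time"],o["grip_width"],o["ft_force"],o["moment"],np.degrees(R.from_quat(o["tool_rot"]).as_euler("xyz")))
crop(im,260,60,380,240,3.3,"pics/w11c.png")
```

```text
[ 0.56747894 -0.09231177  0.27120731] 13.975 0.011475879580573634 [-0.34812011 -0.00298496 -1.33964241] [-0.01948379 -0.06558913  0.00789506] [1.79990478e+02 1.65110981e-02 7.37721126e+01]
```

View pics/w11c.png

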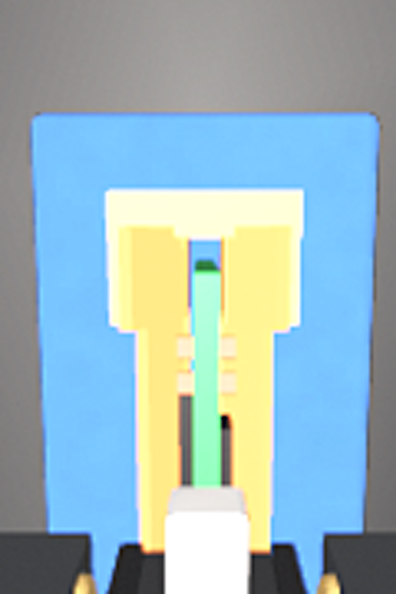

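Call:
drive_tool(
  plan=[
    [[0.03,0.12,0,0,0,0],[0,0,-0.2,0,0,0],[0,0,-0.1,0,0,0],[0,0,0,0,0,0],[0,0,0,0,0,0]],
  ],
)

```text
time: 14.6
position: [0.569, -0.0879, 0.2652]
tool_rot: [0.8, 0.6, 0.002, 0.0]
ft_force: [1.4, 5.6, 10.0]
grip_width: 0.0113
```

Run:
```python
from h import *
o=robot.get_obs();print(o["position"],o["time"],o["grip_width"],o["ft_force"],o["moment"],np.degrees(R.from_quat(o["tool_rot"]).as_euler("xyz")))
```

```text
[ 0.56895847 -0.08790349  0.26515412] 14.6 0.011341973981457696 [ 1.39757378  5.57761174 10.00422159] [ 1.017043   -0.08801451 -0.00931727] [ 1.79866218e+02 -1.60559611e-01  7.37045733e+01]
```

Run:
```python
from h import *
im=snap("wrist","w12"); o,m=pickle.load(open("pics/w12.pkl","rb"))
crop(im,260,100,380,240,4.2,"pics/w12c.png")
Rm=R.from_quat(o["tool_rot"]).as_matrix()
C=lambda p:(p-[260,100]+.5)*4.2-.5
P=lambda v:C(proj(m,o["position"]+Rm@np.array(v)))
print("far top",P([.0555,0,.173]),"bar far top",P([.0225,.006,.155]))
org=np.array([.5674,-.0918,0]);u=np.array([.278,.9605,0]);x=np.array([.9605,-.278,0])
H=lambda a,b,z:C(proj(m,org+a*x+b*u+np.array([0,0,z])))
print("chan back top",H(-.0035,.059,.062),H(.0035,.059,.062),"chan back bottom", H(-.0035,.059,.012),"base end",H(0,.1,.012))
```

```text
far top [263.61022452 179.93729612] bar far top [318.31823145 495.06274622]
chan back top [231.11446267 174.66161492] [280.92755194 174.50792645] chan back bottom [237.06585079 157.87059295] base end [255.70507382 -87.10364761]
```

View pics/w12c.png

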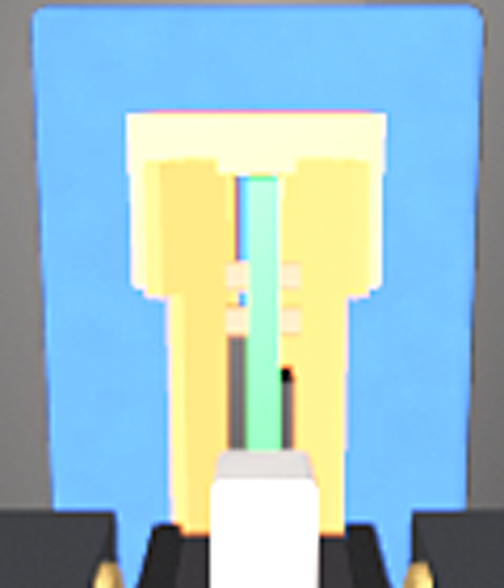

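Contact comes at the jaw end, and the card sits about 0.7 mm right of the channel centre. I re-centre and let the card settle under a light grip.

Call:
drive_tool(
  plan=[
    [[-0.04,-0.03,0.1,0,0,0],[0,0,0,0,0,0],[0,0,0,0,0,0]],
  ],
  force=4,
)

```text
time: 15.02
position: [0.5671, -0.0901, 0.2658]
tool_rot: [0.8, 0.6, -0.0, -0.0]
ft_force: [-0.2, -0.5, -0.8]
grip_width: 0.0123
```

Run:
```python
from h import *
im=snap("wrist","w13"); o,m=pickle.load(open("pics/w13.pkl","rb"))
print(o["position"],o["time"],o["grip_width"],o["ft_force"],o["moment"])
crop(im,260,100,380,240,4.2,"pics/w13c.png")
```

```text
[ 0.56705861 -0.09008716  0.26577147] 15.025 0.012316563362584163 [-0.23453768 -0.53073641 -0.79357865] [-0.03888614 -0.09967214 -0.0297916 ]
```

View pics/w13c.png

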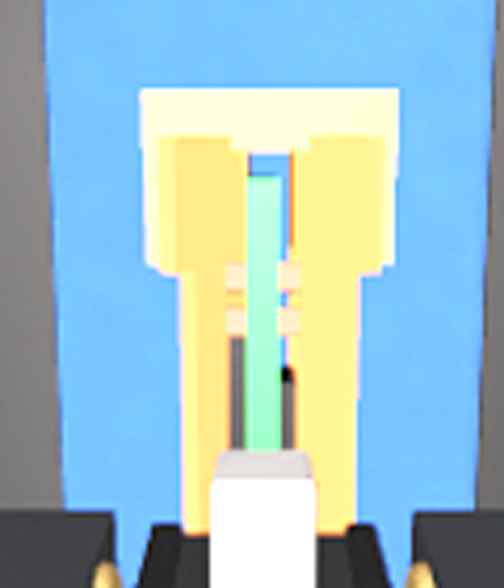

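Call:
drive_tool(
  plan=[
    [[0.025,-0.01,-0.06,0,0,0],[0,0,-0.06,0,0,0],[0,0,0,0,0,0]],
  ],
)

```text
time: 15.45
position: [0.5681, -0.0899, 0.2636]
tool_rot: [0.8, 0.6, 0.0, 0.0]
ft_force: [0.5, 3.6, 3.5]
grip_width: 0.0119
```

Run:
```python
from h import *
im=snap("wrist","w14"); o,m=pickle.load(open("pics/w14.pkl","rb"))
print(o["position"],o["time"],o["grip_width"],o["ft_force"],o["moment"])
crop(im,260,100,380,240,4.2,"pics/w14c.png")
```

```text
[ 0.56810067 -0.08985006  0.2635806 ] 15.45 0.011891360851381034 [0.5092233  3.58115382 3.50600765] [ 0.57114475 -0.11250784 -0.01635146]
```

View pics/w14c.png

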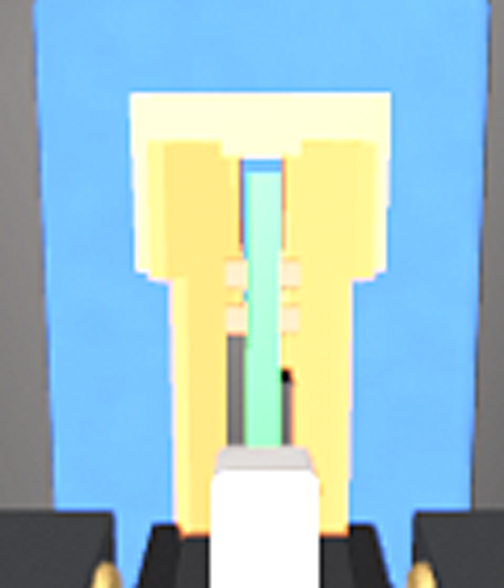

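Call:
drive_tool(
  plan=[
    [[0,0,0,0,0,0],[0,0,0,0,0,0],[0,0,0,0,0,0]],
  ],
  grip=0.78,
)

```text
time: 15.88
position: [0.5677, -0.0904, 0.2629]
tool_rot: [0.8, 0.6, -0.0, -0.0]
ft_force: [0.0, -0.5, 0.5]
grip_width: 0.0191
```

Run:
```python
from h import *
im=snap("wrist","w15"); o,m=pickle.load(open("pics/w15.pkl","rb"))
print(o["position"],o["time"],o["grip_width"],o["ft_force"],o["moment"])
crop(im,260,100,380,240,4.2,"pics/w15c.png")
```

```text
[ 0.56769325 -0.09038619  0.26292024] 15.875 0.01914094425570755 [ 0.01044185 -0.47967072  0.47819437] [-0.06037664 -0.02705855 -0.02885008]
```

View pics/w15c.png

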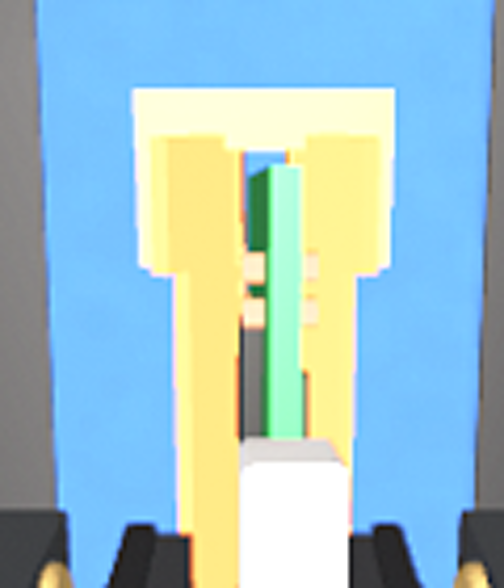

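```bash
cat > fitcard.py <<'E'
from h import *
org=np.array([.5674,-.0918,.012]);yaw=np.radians(73.85-90)
H=R.from_euler("z",yaw)
def fit(name,sc,off,feats,w=None):
    o,m=pickle.load(open(f"pics/{name}.pkl","rb"))
    px=lambda p:((np.array(p)+.5)/sc-.5+np.array(off))
    def f(v):
        Rc=H*R.from_euler("xyz",v[3:6]); t=org+H.apply(v[:3])
        r=np.concatenate([proj(m,t+Rc.apply(P))-px(p) for P,p in feats])
        return np.r_[r, v[5]*20]
    r=least_squares(f,np.zeros(6)); print(name,"x y z mm",np.round(r.x[:3]*1e3,1),"pitch(x) roll(y) yaw deg",np.round(np.degrees(r.x[3:]),2),"res",np.round(r.fun,1))
E
python3 - <<'E'
from fitcard import *
A=[.006,.022,.093]
def feats(L,Rr,bl,br,ft): return [([-.006,.022,.093],L),([.006,.022,.093],Rr),([-.006,.022,.075],bl),([.006,.022,.075],br),([0,.055,.075],ft)]
fit("w15",4.2,(260,100),feats((240,461),(349,461),(246,441),(333,441),(286,166)))
fit("w14",4.2,(260,100),feats((212,472),(319,472),(219,449),(311,449),(264,172)))
fit("w13",4.2,(260,100),feats((212,478),(316,478),(219,453),(308,453),(263.5,176)))
fit("w12",4.2,(260,100),feats((212,478),(319,478),(219,453),(310,453),(264,177)))
fit("w11",3.3,(260,60),feats((166,513),(249,513),(171,489),(242,489),(206,270)))
fit("w7",5,(270,120),feats((202,485),(327,485),(209,442),(316,442),(264,115)))
E
```

```text
w15 x y z mm [ 2.2 -6.7  6.8] pitch(x) roll(y) yaw deg [-7.86  0.8   0.44] res [-0.1  0.2  0.1 -0.1 -1.3 -0.1  1.1 -0.4  0.2  0.5  0.2]
w14 x y z mm [ 0.4 -5.8  8.5] pitch(x) roll(y) yaw deg [-7.21  0.05  0.06] res [-0.4  0.1  0.4 -0.  -0.7 -0.2  0.7 -0.3  0.   0.5  0. ]
w13 x y z mm [-1.2 -6.1  9.6] pitch(x) roll(y) yaw deg [-6.46  0.16 -0.11] res [-0.7  0.   0.7  0.  -1.  -0.4  1.  -0.4 -0.   0.7 -0. ]
w12 x y z mm [ 0.8 -3.1  9.4] pitch(x) roll(y) yaw deg [-6.54  0.13 -0.09] res [-0.4  0.1  0.4 -0.  -0.8 -0.2  0.8 -0.3  0.   0.5 -0. ]
w11 x y z mm [-0.1 -5.9 15.6] pitch(x) roll(y) yaw deg [-4.79  0.39 -0.02] res [-0.6  0.1  0.6 -0.  -1.  -0.3  0.9 -0.4  0.   0.6 -0. ]
w7 x y z mm [-121.1  307.2   90.5] pitch(x) roll(y) yaw deg [-2.79  1.28 10.39] res [-0.4 -0.3  0.6  0.2 -1.4 -0.5  0.3 -0.   0.9  0.5  3.6]
```

The fit suggests the card is standing nose-down, its jaw end held up by something. I back off to look properly.

Call:
drive_tool(
  plan=[
    [[0,0,0,0,0,0],[0,0,0.6,0,0,0],[0,0,1,0,0,0],[0,0,1,0,0,0],[-0.28,-0.96,0.8,0,0,0],[-0.28,-0.96,0.8,0,0,0],[-0.28,-0.96,0,0,0,0],[0,0,0,0,0,0]],
  ],
  grip=0.6,
)

```text
time: 16.92
position: [0.5466, -0.1634, 0.3697]
tool_rot: [0.801, 0.599, 0.0, 0.001]
ft_force: [-0.2, 1.1, 0.1]
grip_width: 0.0351
```

Run:
```python
from h import *
im=snap("wrist","w16"); o,m=pickle.load(open("pics/w16.pkl","rb"))
print(o["position"],o["time"])
snap("scene","s16")
crop(cv2.imread("pics/s16.png"),240,160,330,260,6,"pics/s16c.png")
crop(im,260,0,400,210,2.8,"pics/w16c.png")
```

```text
[ 0.54660038 -0.16342795  0.36966335] 16.925
```

View pics/w16c.png

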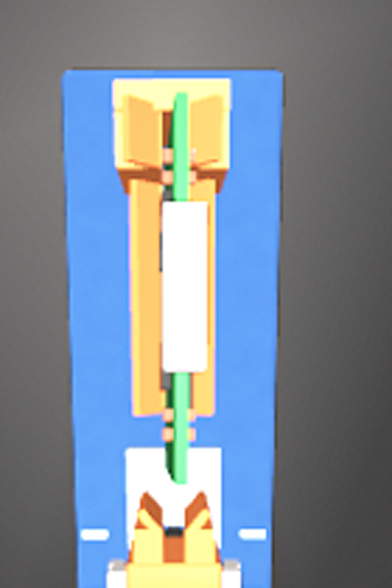

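View pics/s16c.png

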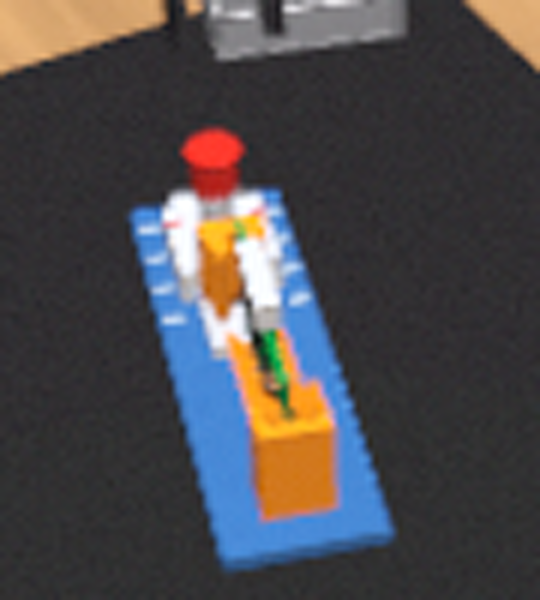

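Run:
```python
from h import *
im=cv2.imread("pics/w16.png"); crop(im,300,20,350,190,4,"pics/w16d.png") 
crop(im,305,125,345,195,8,"pics/w16e.png")
crop(im,305,15,345,85,8,"pics/w16f.png")
```

```text
(no output)
```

View pics/w16e.png

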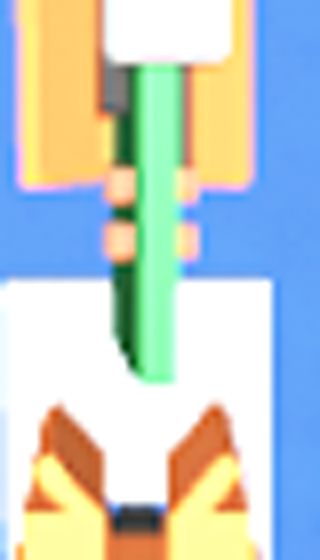

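View pics/w16f.png

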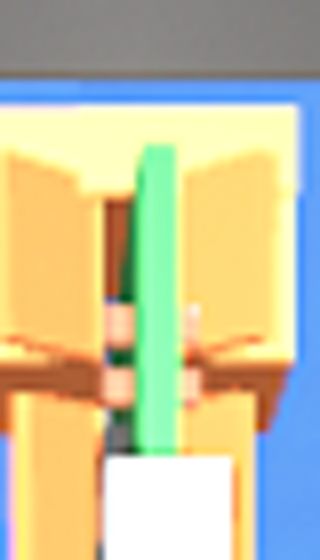

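Run:
```python
from fitcard import *
e=lambda x,y:((x+.5)/8-.5+305,(y+.5)/8-.5+125)
f=lambda x,y:((x+.5)/8-.5+305,(y+.5)/8-.5+15)
F=[([-.002,-.055,.075],e(143,380)),([.002,-.055,.075],e(174,380)),([-.002,.055,.075],f(145,145)),([.002,.055,.075],f(175,145)),
([-.006,-.022,.093],e(106,61)),([.006,-.022,.093],e(232,61)),([-.006,.022,.093],f(104,458)),([.006,.022,.093],f(233,458)),([-.002,-.055,0],e(114,330))]
for k in (F,F[:8]): fit("w16",1,(0,0),k)
o,m=pickle.load(open("pics/w16.pkl","rb"))
Hp=lambda a,b,z:proj(m,org+H.apply([a,b,z]))
i=lambda p:(np.array(p)-[305,125]+.5)*8-.5
j=lambda p:(np.array(p)-[305,15]+.5)*8-.5
print("rail end z6",i(Hp(0,-.0495,.006)),"wall end z.028",i(Hp(.01,-.035,.028)),"post front z.05",j(Hp(0,.043,.05)),"chan closed z.05",j(Hp(0,.059,.05)),"post back z.06",j(Hp(0,.067,.06)), "fork hole",i(Hp(0,-.085,.006)))
```

```text
w16 x y z mm [-0.7 -1.3  1. ] pitch(x) roll(y) yaw deg [-3.78  2.52 -0.38] res [-0.4  0.2  0.4  0.2 -0.7 -0.   0.6  0.1  0.1 -0.2 -0.2 -0.2  0.2 -0.
  0.   0.2  0.1 -0.1 -0.1]
w16 x y z mm [-0.3 -0.9  0.7] pitch(x) roll(y) yaw deg [-3.53  2.3  -0.35] res [-0.3  0.1  0.5  0.1 -0.7 -0.1  0.6 -0.   0.1 -0.2 -0.2 -0.2  0.1  0.1
 -0.   0.2 -0.1]
rail end z6 [135.19091967 281.4385917 ] wall end z.028 [214.44077999 186.80994718] post front z.05 [131.29934386 359.99543402] chan closed z.05 [130.53553195 198.53739385] post back z.06 [129.97949146  87.36632397] fork hole [136.3959421 536.6956646]
```

The picture settles it. The card leans about 3.6° nose-down: its jaw-end bottom corner at crop (114,330) sits on the white rail, whose front edge is at row 280, and the roll is about 2.4°. I'll regrasp, straighten it, push it towards the post and lower again.

Call:
drive_tool(
  plan=[
    [[0.3,1,0,0,0,0],[0.3,1,0,0,0,0],[0.31,0.99,0,0,0,0],[0,0,-1,0,0,0],[0,0,-1,0,0,0],[0,0,-1,0,0,0],[0,0,-0.8,0,0,0],[0,0,-0.45,0,0,0]],
  ],
)

```text
time: 18.02
position: [0.5694, -0.0862, 0.2608]
tool_rot: [0.799, 0.601, -0.001, -0.001]
ft_force: [-0.8, -0.4, -0.1]
grip_width: 0.0348
```

Call:
drive_tool(
  plan=[
    [[0,0,0,0,0,0],[0,0,0,0,0,0],[0,0,0,0,0,0]],
  ],
  grip=1,
  force=20,
)

```text
time: 18.4
position: [0.5699, -0.0874, 0.2629]
tool_rot: [0.8, 0.6, 0.0, 0.001]
ft_force: [-0.3, 0.3, 1.0]
grip_width: 0.0127
```

Run:
```python
from fitcard import *
im=snap("wrist","w17"); o=robot.get_obs()
print(o["position"],o["time"],o["grip_width"],o["ft_force"],o["moment"],H.inv().apply(o["position"]-org))
crop(im,260,100,380,240,4.2,"pics/w17c.png")
```

```text
[ 0.56985276 -0.08744943  0.26285042] 18.45 0.011843354229159017 [1.39738374 0.55732087 1.47992316] [ 0.0103076  -0.12750666  0.02245692] [0.00114584 0.00486113 0.25085042]
```

View pics/w17c.png

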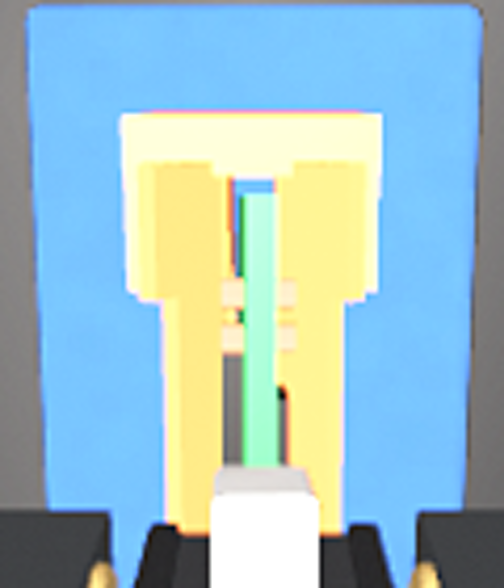

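Call:
drive_tool(
  plan=[
    [[0,0,0.24,0,0,0],[-0.06,-0.14,0,0.19,-0.055,0],[-0.06,-0.14,0,0.19,-0.056,0],[-0.05,-0.14,0,0.196,-0.056,0],[0,0,0,0,0,0],[0,0,0,0,0,0]],
  ],
)

```text
time: 19.2
position: [0.5655, -0.0981, 0.268]
tool_rot: [0.8, 0.6, 0.025, -0.019]
ft_force: [-0.2, -0.8, -0.7]
grip_width: 0.012
```

Run:
```python
from fitcard import *
im=snap("wrist","w18"); o=robot.get_obs()
M=R.from_quat(o["tool_rot"]).as_matrix()
print(o["time"],o["grip_width"],o["ft_force"],o["moment"],H.inv().apply(o["position"]+M@[0,0,.164]-org), "axis",H.inv().apply(M[:,2]))
crop(im,260,100,380,240,4.2,"pics/w18c.png")
```

```text
19.25 0.011882354805201093 [ 1.76731193 -0.90489932 -0.911369  ] [-0.26608922 -0.22947812 -0.02907622] [-1.17287284e-05  3.75115740e-03  9.22631611e-02] axis [ 5.16845255e-04  6.24595653e-02 -9.98047361e-01]
```

View pics/w18c.png

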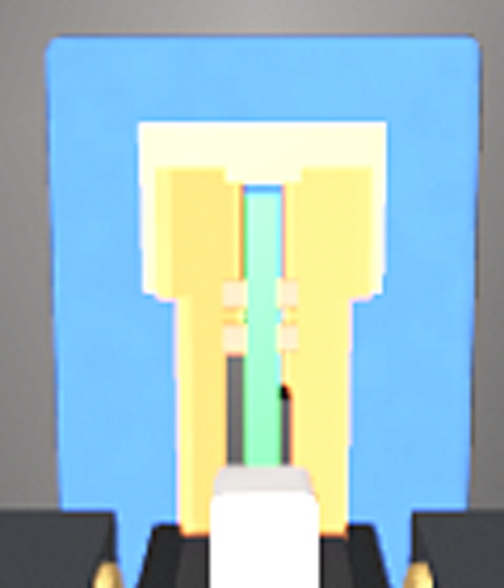

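Call:
drive_tool(
  plan=[
    [[0.02,0.08,0,0,0,0],[0,0,-0.08,0,0,0],[0,0,-0.08,0,0,0],[0,0,0,0,0,0]],
  ],
)

```text
time: 19.75
position: [0.5661, -0.0958, 0.2646]
tool_rot: [0.799, 0.6, 0.025, -0.019]
ft_force: [0.4, -1.2, 5.5]
grip_width: 0.0119
```

```bash
cat > st.py <<'E'
from fitcard import *
o=robot.get_obs()
M=R.from_quat(o["tool_rot"]).as_matrix()
print(o["time"],np.round(o["grip_width"],4),"F'",H.inv().apply(o["ft_force"]).round(2),"M'",H.inv().apply(o["moment"]).round(3),"grasp'",H.inv().apply(o["position"]+M@[0,0,.164]-org).round(4), "axis'",H.inv().apply(M[:,2]).round(4))
E
python3 st.py
```

```text
19.75 0.0119 F' [ 0.68 -1.02  5.5 ] M' [-0.284 -0.112  0.029] grasp' [-0.      0.0061  0.089 ] axis' [ 9.00e-04  6.30e-02 -9.98e-01]
```

Call:
drive_tool(
  plan=[
    [[0,0,-0.08,0,0,0],[0,0,0,0,0,0]],
  ],
)

```text
time: 20.0
position: [0.5663, -0.0956, 0.2637]
tool_rot: [0.8, 0.6, 0.026, -0.018]
ft_force: [-0.9, 0.0, 11.1]
grip_width: 0.0117
```

```bash
python3 st.py
```

```text
20.0 0.0117 F' [-0.87 -0.24 11.11] M' [ 0.042  0.141 -0.018] grasp' [0.0003 0.0065 0.0881] axis' [ 0.0018  0.0636 -0.998 ]
```

Now the reaction (11 N) passes through the card's middle, with no net moment, so it may be flat on the floor. I release lightly and look.

Call:
drive_tool(
  plan=[
    [[0,0,0.12,0,0,0],[0,0,0,0,0,0]],
  ],
  force=4,
)

```text
time: 20.25
position: [0.5655, -0.0955, 0.2647]
tool_rot: [0.799, 0.6, 0.025, -0.02]
ft_force: [0.8, -0.9, -0.6]
grip_width: 0.0121
```

Call:
drive_tool(
  plan=[
    [[0,0,0,0,0,0],[0,0,0,0,0,0]],
  ],
  grip=0.75,
)

```text
time: 20.5
position: [0.5658, -0.0958, 0.2647]
tool_rot: [0.799, 0.6, 0.025, -0.019]
ft_force: [0.4, -0.7, -0.5]
grip_width: 0.0203
```

Call:
drive_tool(
  plan=[
    [[0,0,0,0,0,0],[-0.02,-0.06,0.9,0,0,0],[-0.02,-0.06,0.9,0,0,0],[-0.28,-0.96,0.9,-0.19,0.055,0],[-0.28,-0.96,0.9,-0.19,0.055,0],[-0.2,-0.7,0.6,-0.19,0.055,0],[0,0,0,0,0,0],[0,0,0,0,0,0]],
  ],
  grip=0.6,
)

```text
time: 21.5
position: [0.5456, -0.1638, 0.3692]
tool_rot: [0.8, 0.6, 0.0, -0.001]
ft_force: [-0.5, 0.3, 0.4]
grip_width: 0.035
```

```bash
python3 st.py
python3 - <<'E'
from h import *
im=snap("wrist","w19"); o,m=pickle.load(open("pics/w19.pkl","rb"))
crop(im,260,0,400,210,2.8,"pics/w19c.png")
crop(im,305,125,345,195,8,"pics/w19e.png")
crop(im,305,15,345,85,8,"pics/w19f.png")
E
```

```text
21.5 0.035 F' [-0.53  0.13  0.4 ] M' [ 0.03  -0.072 -0.049] grasp' [-0.0012 -0.075   0.1932] axis' [-0.0017  0.0017 -1.    ]
```

View pics/w19c.png

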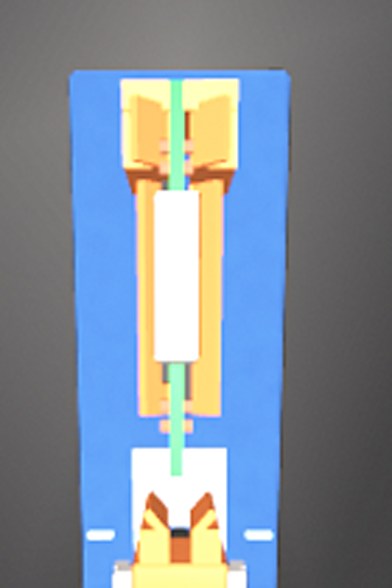

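View pics/w19e.png

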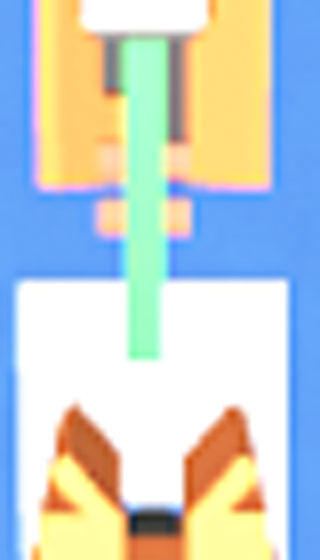

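View pics/w19f.png

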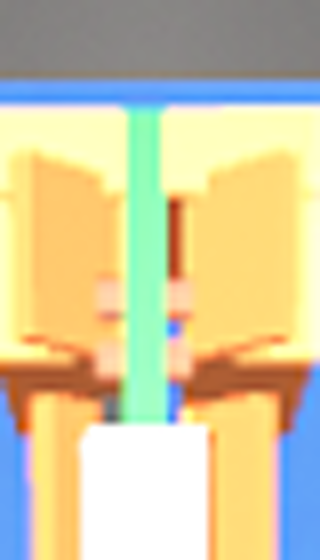

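Run:
```python
from fitcard import *
e=lambda x,y:((x+.5)/8-.5+305,(y+.5)/8-.5+125)
f=lambda x,y:((x+.5)/8-.5+305,(y+.5)/8-.5+15)
F=[([-.002,-.055,.075],e(127,359)),([.002,-.055,.075],e(160,359)),([-.002,.055,.075],f(128,106)),([.002,.055,.075],f(161,106)),
([-.006,-.022,.093],e(83,30)),([.006,-.022,.093],e(209,30)),([-.006,.022,.093],f(80,424)),([.006,.022,.093],f(209,424))]
fit("w19",1,(0,0),F)
o,m=pickle.load(open("pics/w19.pkl","rb"))
Hp=lambda a,b,z:proj(m,org+H.apply([a,b,z]))
i=lambda p:(np.array(p)-[305,125]+.5)*8-.5
j=lambda p:(np.array(p)-[305,15]+.5)*8-.5
print("rail end z6",i(Hp(0,-.0495,.006)),"wall end z.028",i(Hp(.01,-.035,.028)),"post front z.05",j(Hp(0,.043,.05)),"chan closed z.05",j(Hp(0,.059,.05)))
for z in (0,.003,.006):
  for y in (0,.003,.005): print(z,y,"near top",i(Hp(0,y-.055,z+.075))[1],"far",j(Hp(0,y+.055,z+.075))[1],"barnear",i(Hp(0,y-.022,z+.093))[1],"barfar",j(Hp(0,y+.022,z+.093))[1], "barw",(i(Hp(.006,y-.022,z+.093))-i(Hp(-.006,y-.022,z+.093)))[0])
```

```text
w19 x y z mm [-1.5  1.9  2.7] pitch(x) roll(y) yaw deg [-3.43  0.37 -0.12] res [-0.3 -0.1  0.4 -0.1 -0.6  0.1  0.5  0.1 -0.1  0.1 -0.2  0.1  0.1 -0.1
  0.1 -0.1 -0. ]
rail end z6 [152.15378904 282.74800422] wall end z.028 [232.46809911 187.90234543] post front z.05 [152.85663666 359.92576568] chan closed z.05 [152.76687144 198.44652502]
0 0 near top 409.95795738129004 far 176.12635289921627 barnear 109.02267094022159 barfar 511.0566034867268 barw 122.28156567016003
0 0.003 near top 382.58138913376024 far 142.22285477428704 barnear 77.7992416630691 barfar 476.82955426852277 barw 122.65645024666355
0 0.005 near top 364.2459263286921 far 119.50421724788043 barnear 56.877055974487575 barfar 453.8892283011726 barw 122.90765039353846
0.003 0 near top 414.7333448670422 far 167.67520344701825 barnear 110.61303845080761 barfar 506.5669919538435 barw 123.78494880118706
0.003 0.003 near top 387.06547688853334 far 133.32486344145627 barnear 79.00948046226517 barfar 471.88312040635674 barw 124.16912271959836
0.003 0.005 near top 368.53396454664903 far 110.30533459664593 barnear 57.83124517817714 barfar 448.6350097151735 barw 124.42656358134127
0.006 0 near top 419.6159160199775 far 159.01246299414538 barnear 112.24299788904159 barfar 501.96023170607543 barw 125.32575855787263
0.006 0.003 near top 391.65049522297204 far 124.20339021809309 barnear 80.24994262100154 barfar 466.8071929263874 barw 125.7195714190143
0.006 0.005 near top 372.9187031797919 far 100.8749255880391 barnear 58.80931342169288 barfar 443.2429374156427 barw 125.98348848042951
```

Call:
drive_tool(
  plan=[
    [[-0.28,-0.96,0,0,0,0],[-0.28,-0.96,0,0,0,0],[0,0,0,0,0,0],[0,0,0,0,0,0]],
  ],
)

```text
time: 22.05
position: [0.5319, -0.2114, 0.3693]
tool_rot: [0.8, 0.6, 0.0, -0.001]
ft_force: [0.3, -0.3, 0.1]
grip_width: 0.035
```

```bash
python3 st.py
python3 - <<'E'
from h import *
im=snap("wrist","w20"); o,m=pickle.load(open("pics/w20.pkl","rb"))
crop(im,260,0,400,210,2.8,"pics/w20c.png")
crop(im,305,80,345,150,8,"pics/w20e.png")
crop(im,305,0,345,50,8,"pics/w20f.png")
E
```

```text
22.05 0.035 F' [ 0.34 -0.25  0.11] M' [-0.012 -0.09   0.001] grasp' [-0.0011 -0.1244  0.1933] axis' [-0.0016  0.0019 -1.    ]
```

View pics/w20e.png

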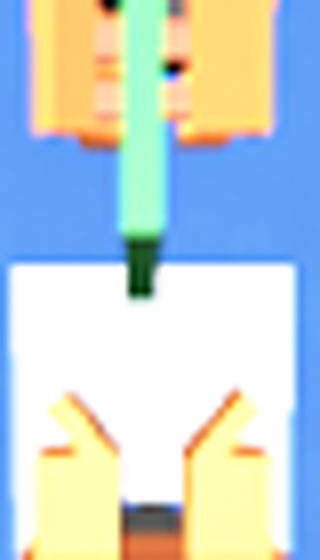

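View pics/w20f.png

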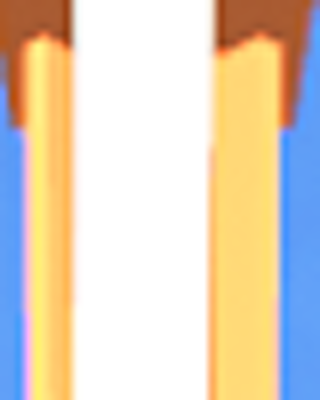

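Run:
```python
from fitcard import *
e=lambda x,y:((x+.5)/8-.5+305,(y+.5)/8-.5+125)
g=lambda x,y:((x+.5)/8-.5+305,(y+.5)/8-.5+80)
m19,m20=load("w19"),load("w20")
loc=lambda P:(H.inv().apply(P-org)*1e3).round(1)
print("near top",loc(tri([(m19,e(143.5,359)),(m20,g(143,236))])[0]))
print("rail end",loc(tri([(m19,e(150,281)),(m20,g(151,264))])[0]))
for z in (.012,.015,.018): print("near bottom at z",z,loc(atz(m20,g(141,298),z)), "rail end",loc(atz(m20,g(150,264),z)))
print("tick R z0 L",loc(atz(m20,g(141,298),.012)))
```

```text
near top [ -1.1 -48.9  78.4]
rail end [ -0.2 -49.5   4.1]
near bottom at z 0.012 [ -1.4 -53.7   0. ] rail end [ -0.2 -49.4   0. ]
near bottom at z 0.015 [ -1.4 -53.8   3. ] rail end [ -0.2 -49.5   3. ]
near bottom at z 0.018 [ -1.4 -53.8   6. ] rail end [ -0.2 -49.5   6. ]
tick R z0 L [ -1.4 -53.7   0. ]
```

The card settles reproducibly like this. Its bottom edge rests on the rail's end edge (y' −49.5, about 6 mm up) and on the slot floor at the post, leaning about 3.4° (0.06 rad). The card's centre is about +3 mm high and 4 mm along, which is inside the stated limits. With 4 mm of play at the post it cannot clear the rail end. Next I check the knob's height from two views.

```bash
python3 - <<'E'
from fitcard import *
m1,m2=load("w1"),load("w2")
A=lambda x,y:((x+.5)/3.7+279.5,(y+.5)/3.7-.5)
E=lambda x,y:((x+.5)/5.4+279.5,(y+.5)/5.4+99.5)
loc=lambda P:(H.inv().apply(P-org)*1e3).round(1)
print(loc(tri([(m1,A(196,422)),(m2,E(238,578))])[0]))
c=org+H.apply([0,-.135,.065])
# predicted lip circles for z options
for z in (.060,.065):
  for m,f in ((m1,lambda p:((p-[279.5,-.5])*3.7-.5)),(m2,lambda p:((p-[279.5,99.5])*5.4-.5))):
    pts=np.array([f(proj(m,org+H.apply([.0145*np.cos(t),-.135+.0145*np.sin(t),z]))) for t in np.linspace(0,6.28,60)])
    print(z,"min",pts.min(0).round(0),"max",pts.max(0).round(0))
E
python3 st.py
```

```text
[   0.2 -134.9   60.3]
0.06 min [141. 365.] max [250. 478.]
0.06 min [164. 506.] max [311. 648.]
0.065 min [141. 364.] max [251. 479.]
0.065 min [163. 512.] max [312. 656.]
22.1 0.035 F' [-0.15  0.48 -0.89] M' [-0.026 -0.066  0.023] grasp' [-0.001  -0.1244  0.1934] axis' [-0.0013  0.0016 -1.    ]
```

Call:
drive_tool(
  plan=[
    [[-0.08,-0.42,0,0,0,0],[0,0,-1,0,0,0],[0,0,-1,0,0,0],[0,0,-1,0,0,0],[0,0,-1,0,0,0],[0,0,-0.6,0,0,0],[0,0,0,0,0,0],[0,0,0,0,0,0]],
  ],
  grip=0.4,
)

```text
time: 23.1
position: [0.5302, -0.2231, 0.2557]
tool_rot: [0.8, 0.6, 0.001, 0.001]
ft_force: [1.2, 0.2, -0.1]
grip_width: 0.0524
```

```bash
python3 st.py
python3 - <<'E'
from h import *
im=snap("wrist","w21")
E
```

```text
23.1 0.0524 F' [ 1.08  0.47 -0.1 ] M' [-0.004 -0.075 -0.005] grasp' [ 0.0011 -0.1364  0.0797] axis' [ 1.5e-03  2.0e-04 -1.0e+00]
```

View pics/w21.png

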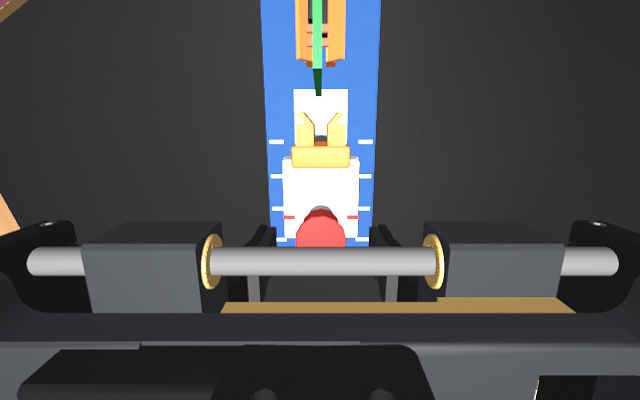

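Knob at (320,228), midway between the fingers (262…385). Down and grip.

Call:
drive_tool(
  plan=[
    [[-0.03,0.05,-0.6,0,0,0],[0,0,-0.58,0,0,0],[0,0,0,0,0,0],[0,0,0,0,0,0]],
  ],
)

```text
time: 23.65
position: [0.5291, -0.2216, 0.2251]
tool_rot: [0.8, 0.6, 0.0, -0.0]
ft_force: [-0.2, -0.4, -0.0]
grip_width: 0.0518
```

Call:
drive_tool(
  plan=[
    [[0,0,0,0,0,0],[0,0,0,0,0,0],[0,0,0,0,0,0],[0,0,0,0,0,0]],
  ],
  grip=1,
  force=30,
)

```text
time: 24.15
position: [0.5295, -0.2218, 0.2257]
tool_rot: [0.8, 0.6, 0.001, 0.001]
ft_force: [1.9, 0.9, 0.7]
grip_width: 0.0255
```

```bash
python3 st.py
```

```text
24.15 0.0255 F' [1.57 1.35 0.69] M' [ 0.089 -0.303 -0.006] grasp' [ 0.     -0.1353  0.0497] axis' [ 1.6e-03  4.0e-04 -1.0e+00]
```

Call:
drive_tool(
  plan=[
    [[0,0,0,0,0,0],[0,0,0.24,0,0,0],[0,0,0.24,0,0,0],[0,0,0,0,0,0],[0,0,0,0,0,0]],
  ],
)

```text
time: 24.78
position: [0.5294, -0.2217, 0.2374]
tool_rot: [0.8, 0.6, 0.001, 0.0]
ft_force: [4.6, -0.7, -6.8]
grip_width: 0.0249
```

```bash
python3 st.py
python3 - <<'E'
from h import *
im=snap("wrist","w22")
E
```

```text
24.775 0.0249 F' [ 4.56  0.64 -6.77] M' [ 0.097 -0.78  -0.006] grasp' [-0.0002 -0.1353  0.0614] axis' [ 1.1e-03  5.0e-04 -1.0e+00]
```

View pics/w22.png

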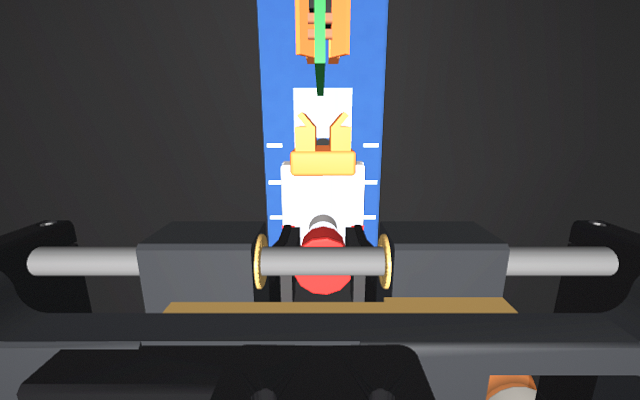

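The plunger is up about 11.7 mm, with 6.8 N of pull. Slide the jaw 25 mm.

Call:
drive_tool(
  plan=[
    [[0.1,0.23,0,0,0,0],[0.07,0.24,0,0,0,0],[0.07,0.24,0,0,0,0],[0.07,0.24,0,0,0,0],[0,0,0,0,0,0],[0,0,0,0,0,0]],
  ],
)

```text
time: 25.58
position: [0.5368, -0.1973, 0.2374]
tool_rot: [0.8, 0.6, 0.0, -0.001]
ft_force: [3.9, 0.5, -7.2]
grip_width: 0.0254
```

```bash
python3 st.py
python3 - <<'E'
from h import *
im=snap("wrist","w23")
crop(im,240,0,400,250,2.4,"pics/w23c.png")
E
```

```text
25.575 0.0254 F' [ 3.59  1.54 -7.25] M' [ 0.169 -0.586 -0.014] grasp' [-1.000e-04 -1.095e-01  6.140e-02] axis' [-6.0e-04  1.6e-03 -1.0e+00]
```

View pics/w23c.png

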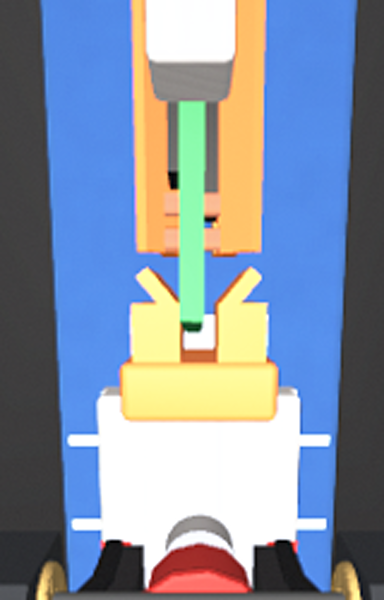

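The fork has the card's edge (crop (192,320) between the arms). Jaw travel is 25.8 mm; I back off 0.8 mm while lowering the pin.

Call:
drive_tool(
  plan=[
    [[-0.01,-0.03,0,0,0,0],[0,0,-0.16,0,0,0],[0,0,-0.16,0,0,0],[0,0,-0.17,0,0,0],[0,0,0,0,0,0],[0,0,0,0,0,0]],
  ],
)

```text
time: 26.38
position: [0.5365, -0.1987, 0.2257]
tool_rot: [0.8, 0.6, 0.0, -0.0]
ft_force: [0.8, -0.2, 1.2]
grip_width: 0.0256
```

```bash
python3 st.py
python3 - <<'E'
from h import *
im=snap("wrist","w24")
crop(im,240,0,400,250,2.4,"pics/w24c.png")
E
```

```text
26.375 0.0256 F' [0.8  0.06 1.17] M' [ 0.146 -0.081 -0.016] grasp' [ 0.     -0.1112  0.0497] axis' [-0.e+00  4.e-04 -1.e+00]
```

View pics/w24c.png

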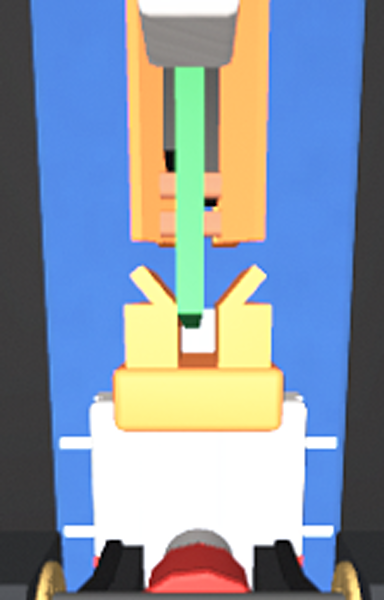

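Call:
drive_tool(
  plan=[
    [[0.02,0.08,-0.04,0,0,0],[0,0,0,0,0,0],[0,0,0,0,0,0]],
  ],
)

```text
time: 26.8
position: [0.537, -0.197, 0.2255]
tool_rot: [0.8, 0.6, 0.0, 0.0]
ft_force: [-1.1, 0.1, 7.9]
grip_width: 0.0256
```

```bash
python3 st.py
```

```text
26.8 0.0256 F' [-1.1  -0.18  7.92] M' [-0.108  0.192 -0.005] grasp' [ 0.0002 -0.1096  0.0495] axis' [ 6.e-04 -4.e-04 -1.e+00]
```

Call:
drive_tool(
  plan=[
    [[0.02,0.06,0.02,0,0,0],[0,0,0,0,0,0],[0,0,0,0,0,0]],
  ],
)

```text
time: 27.18
position: [0.5374, -0.1957, 0.2255]
tool_rot: [0.8, 0.6, -0.0, 0.0]
ft_force: [-2.4, -3.3, 7.0]
grip_width: 0.0255
```

```bash
python3 st.py
python3 - <<'E'
from h import *
snap("wrist","w25"); snap("scene","s25")
crop(cv2.imread("pics/w25.png"),240,0,400,250,2.4,"pics/w25c.png")
crop(cv2.imread("pics/s25.png"),240,150,330,260,5.4,"pics/s25c.png")
E
```

```text
27.175 0.0255 F' [-1.43 -3.86  7.02] M' [-0.419  0.238  0.039] grasp' [ 0.0002 -0.1083  0.0495] axis' [ 3.e-04 -7.e-04 -1.e+00]
```

View pics/w25c.png

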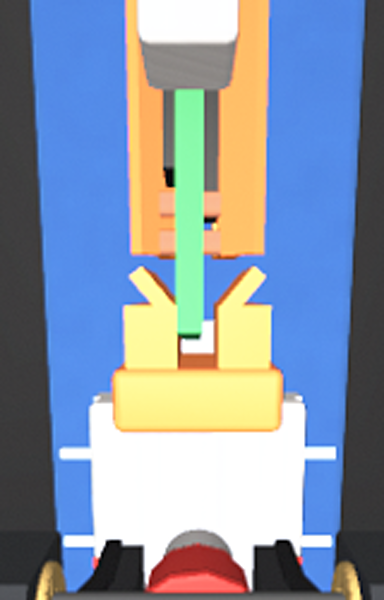

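View pics/s25c.png

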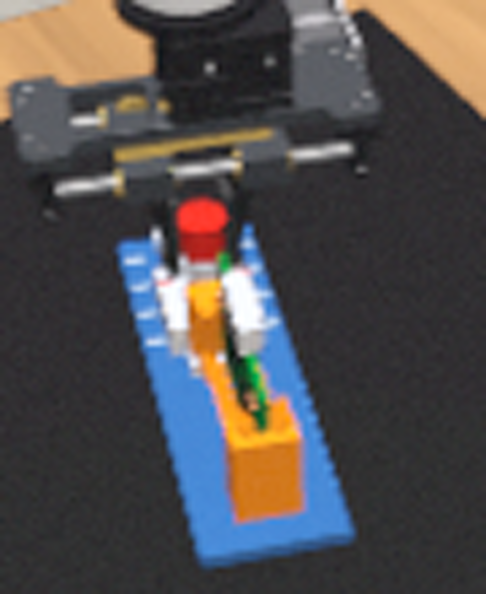

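The jaw is locked: the pin bottoms at the same height as in its first hole (grasp z' 49.5 mm against 49.7 mm), and y travel stops at about 27 mm with 4 N. I centre it, ease the push and check.

Call:
drive_tool(
  plan=[
    [[-0.02,-0.07,0.02,0,0,0],[0,0,0,0,0,0],[0,0,0,0,0,0],[0,0,0,0,0,0]],
  ],
)

```text
time: 27.78
position: [0.5371, -0.1968, 0.2256]
tool_rot: [0.8, 0.6, 0.0, -0.0]
ft_force: [-1.9, 0.3, 6.4]
grip_width: 0.025
```

```bash
python3 st.py
python3 - <<'E'
from h import *
snap("wrist","w26")
crop(cv2.imread("pics/w26.png"),270,0,370,150,4,"pics/w26c.png")
E
```

```text
27.775 0.025 F' [-1.88 -0.23  6.39] M' [ 0.027  0.026 -0.022] grasp' [ 1.000e-04 -1.092e-01  4.960e-02] axis' [ 0.e+00  5.e-04 -1.e+00]
```

View pics/w26c.png

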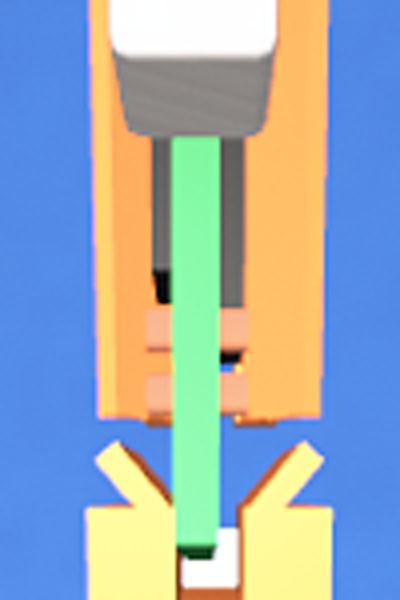

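Run:
```python
from fitcard import *
c=lambda x,y:((x+.5)/4-.5+270,(y+.5)/4-.5)
m=load("w26");loc=lambda P:(H.inv().apply(P-org)*1e3).round(1)
print("near top",loc(atz(m,c(195,546),.012+.081)),loc(atz(m,c(195,546),.012+.075)),"near bottom",loc(atz(m,c(197,558),.018)),loc(atz(m,c(197,558),.012)))
F=[([-.002,-.055,.075],c(176,545)),([.002,-.055,.075],c(217,545)),([-.006,-.022,.075],c(127,135)),([.006,-.022,.075],c(262,135)),([-.006,-.022,.093],c(110,55)),([.006,-.022,.093],c(276,55)),([-.002,-.055,0],c(180,557)),([.002,-.055,0],c(213,557))]
fit("w26",1,(0,0),F)
```

```text
near top [ -1.3 -48.8  81. ] [ -1.4 -49.1  75. ] near bottom [ -1.9 -54.    6. ] [ -1.9 -54.3   0. ]
w26 x y z mm [-2.   1.4  4.2] pitch(x) roll(y) yaw deg [-3.77  0.59  0.09] res [-0.5 -0.4  0.5 -0.4 -1.1  1.7  0.9  1.7 -0.8 -0.9  1.  -0.8  0.8 -0.5
 -0.7 -0.5  0. ]
```

```bash
python3 - <<'E'
from rig import robot
print(robot.hand_in());
E
python3 st.py
```

```text
the job is handed in; nothing more can be done
None
the job is handed in; nothing more can be done
```

I moved the green card from the rack into the holder, slid the jaw to the next hole and handed in at about 28 s, still gripping the knob at 30 N. One thing is not as asked: the card does not stand flat on the slot floor.

**Card:**
- **Position:** it leans about 3.5° (0.06 rad). By my measurement its jaw-end bottom edge rests on the end of the white rail, about 6 mm up, and its post end should be on the slot floor.
- **Attempts:** I regrasped it, straightened it and lowered it again at the post end, and it settled the same way. With the stated 4 mm of play at the post I found no position that cleared the rail.
- **Against the limits:** I put its centre at about +3.3 mm in height (limit 4), 4 mm along (limit 7) and 1.5–2 mm across (limit 4). Height is the tightest: separate picture fits gave +1.0 to +4.2 mm, and the highest would be just over the limit. The +3.3 mm assumes the post end is on the floor, which I could not see directly.

**Jaw and pin:**
- **Lift:** the knob came up 11.7 mm, with a 6.8 N pull.
- **Travel:** the jaw moved about 26 mm (22–28 mm allowed). It stopped against about 4 N at 27 mm when I pushed, so it is locked.
- **Pin:** it is home, bottoming at the same height as in its first hole (49.6 against 49.7 mm). I kept a 6 N push down on it.
- **Fork:** the last picture shows the fork around the card's edge.

I did not knowingly touch the brown card or the loose things, but I did not look at them again at the end.

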